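Lay out the altar

ROBOT

A 6-joint arm with a two-finger parallel gripper is mounted at the origin on the work surface. World frame = base frame: x ahead of the robot, y to its left, z up, the work surface at z = 0. Lengths are in m, angles in degrees, forces in N, time in s.
With the tool pointing down it reaches from about 0.4 to 0.825 m from the base axis. Payload 7 kg.
Tool frame: the origin (TCP) lies midway between the tips of the shut fingers; the grasp point (between the pads) lies 19 mm behind it (r.grasp_offset is the distance from the TCP to the grasp point, in m); z points along the fingers, x is the direction in which the jaws open and shut, and the axes are right-handed (so a half turn about z gives the same grasp; the last joint's range is limited). The gripper opens to 88 mm and grips with 3 to 60 N. Pads are 19 mm wide; open, the fingers measure 130 mm over their backs; the gripper's body (78 mm by 193 mm) begins 47 mm behind the grasp point.
Start: joints at [81.939, 20.546, 0.682, 0, -70.136, -16.507], TCP at [0.281, 0.614, 0.227] pointing down, gripper open.
Joint ranges: [-176.03, 176.03], [-82.01, 121.73], [-58.28, 71.71], [-173.87, 95.51], [-174.79, -0.11], [-173.66, 173.66]. Speed limits (degrees/s): [136.94, 136.94, 172.46, 180, 180, 180].

INTERFACE

Orientations are given as [roll, pitch, yaw] about the fixed x, y, z axes, in that order (R = Rz(yaw) Ry(pitch) Rx(roll)).
In Python, from plant import r gives the robot as it stands.
- The arm moves only by the tool step_arm, never from a script. Its argument "deltas" is a list of rows, each a list of 7 numbers: the turn, a rotation vector about the tool's x, y, z in rad, then the shift along the tool's x, y, z in mm, then the opening, from -1 (shut) to 1 (fully open), so that 0 is half open. In form: [[ax, ay, az, x, y, z, grip], ...]. A call has 1 to 10 rows; each row shifts and turns the pose as measured when the row begins, along the tool's axes as they then stand; what a row does not reach is not made up. A row lasts 1/10 s, in which the tool goes at most 50 mm and 8.59 degrees, less where a joint would pass 70% of its speed; a pose out of reach is approached as far as the arm can. A call with a gripper value outside its range is refused whole. The fingers move at their own pace and stop on an object; "squeeze" is the grip in N (left out, the last holds). Time passes only in rows, so rows that do not move let the fingers close. It gives the time, the measured TCP pose, the force and the opening at its end, in the units of the state.
- r.get_state(): the state, without advancing time (a new reading comes with each control period).
- r.capture(name): name is "scene" or "top" or "wrist"; returns the picture (384x512x3 uint8, red, green, blue); there is no depth.
- r.camera_info(name): a dict with "vertical_fov" (degrees; the focal length in pixels is half the picture's height over the tangent of half this angle, whatever the lens; pixels are square), "cx", "cy" (the principal point, pixels), "view" (4x4, takes a point from world to camera coordinates). Camera axes: x right, y down, z forward; pixel columns grow to the right and rows downward; lengths in m; the calibration is good to about 2 mm. The wrist camera is an equidistant fisheye: a pixel r from the principal point sees the ray r / f radians off the axis. A picture is of the moment at which its call begins: read the wrist's pose just before it. camera_info takes no time and is no camera call; for the wrist camera it gives the pose at the moment of the call.
- r.close_job(): hands the job in, once; it reports no verdict.
The state is a dict: "time_s": time; "joints": joint angles; "qd": joint speeds; "joint_torque": joint torques, N m; "tcp_pos": TCP position; "eef_rot": TCP orientation; "contact_force": force on the tool from outside, world axes, zero at the start; "moment": the same for the moment, N m; "gripper_width": finger opening in m.
Only numpy, scipy, OpenCV 4.12 (cv2) and the standard library are available. Lean on these libraries where they do the work, as an engineer would, in place of code of your own. Each camera call takes 0.05 s, during which the arm holds its last target.

TASK

Lay out the altar board in this order: first set the white seated sage gently on the middle of the drawer box's top, then stand the lotus bud in the middle of the steel plate, then the lidded glass jar on the board halfway between the drawer box and the plate and in line with them, and last the candle on the board straight behind the jar (on the side away from the robot), leaving about 3 cm between them. Everything stands upright and released, and the bell, tea cup and matchbox stay where they are.

Things in the scene. Friction and masses are not known exactly. Their poses are not given: they have to be found in the camera images.
- board: Plywood altar board, 180 x 530 x 8 mm, fixed; place and yaw vary. Drawer box and plate are fixed on it near its ends (which at which end varies). Origin: underside, midway between the centres of box and plate, which lie 190 mm either way along its y axis. x axis: away from the robot (behind); board reaches 60 mm in front of the origin, 120 mm behind. z up, top face at 8 mm.
- drawer_box: Closed wooden drawer box with a round push-button catch on its front (robot side), 100 mm deep (x) x 130 mm wide (y) x 60 mm high, flat top, fixed on the board. Origin: centre of its underside, on the board's top face (8 mm above the altar top). Stays shut.
- plate: Round steel offering plate, 122 mm across, low sloping rim about 11 mm high, fixed on the board. Flat floor 100 mm across, 5 mm above the origin. Origin: centre of its underside, on the board's top face.
- sage: White ceramic figurine of a seated sage, loose, 0.22 kg, 98 mm high. Crossed-legs base 50 x 64 mm and 22 mm high; above it a round upright body 44 to 46 mm across from 22 to 58 mm height (grip it there, from any side), then shoulders and a round head. Origin: centre of the underside, z up.
- lotus: Plastic lotus bud standing on its round foot, loose, 0.06 kg, 76 mm high: green foot 40 mm across and 6 mm high, pink bud 42 mm across at its widest (24 to 42 mm height), pointed at the top. Round about its z axis. Origin: centre of the underside.
- jar: Empty clear glass jar with a flat steel screw lid (closed, stays on), loose, 0.16 kg, 56 mm across and 75 mm high, round, the lid takes the top 14 mm. Origin: centre of the underside, z up.
- candle: Cream plastic electric candle, loose, 0.12 kg, a plain cylinder 50 mm across and 85 mm high with a small white flame-shaped tip up to 104 mm. Origin: centre of the underside, z up.
- bell: Bystander: small brass hand bell with a dark stub handle on top, 44 mm across, 52 mm high, loose. Origin: centre of the underside.
- teacup: Bystander: small white ceramic tea cup, 44 mm across, 34 mm high, loose. Origin: centre of the underside.
- matchbox: Bystander: flat cardboard matchbox, 36 x 54 x 14 mm, loose. Origin: centre of the underside.
Not all that is in view belongs to the job. Leave any purple or red look-alike of the candle alone.

How it is judged (in metres and radians):
On the way, in this order (a step that is already met when the one before it is completed fails the run):
1. the sage stands on the middle of the drawer box, released (horizontal distance between sage and drawer_box below 0.015 m and z of sage in the frame of drawer_box between 0.055 and 0.065 m and angle between sage's own z axis and vertical below 0.1 rad and linear speed of sage below 0.02 m/s and contact force between sage and the fingers below 0.2 N), for 0.2 s.
2. the lotus bud stands in the middle of the plate, released (horizontal distance between lotus and plate below 0.015 m and z of lotus in the frame of plate between 0.001 and 0.01 m and angle between lotus's own z axis and vertical below 0.1 rad and linear speed of lotus below 0.02 m/s and contact force between lotus and the fingers below 0.2 N), for 0.2 s.
3. the jar stands on the board midway between drawer box and plate, released (horizontal distance between jar and board below 0.015 m and z of jar in the frame of board between 0.003 and 0.013 m and angle between jar's own z axis and vertical below 0.1 rad and linear speed of jar below 0.02 m/s and contact force between jar and the fingers below 0.2 N), for 0.2 s.
4. the candle stands on the board behind the jar, released (horizontal distance between candle and jar between 0.068 and 0.102 m and x of candle in the frame of board above 0.05 m and y of candle in the frame of board between -0.03 and 0.03 m and z of candle in the frame of board between 0.003 and 0.013 m and angle between candle's own z axis and vertical below 0.1 rad and linear speed of candle below 0.02 m/s and contact force between candle and the fingers below 0.2 N), for 0.2 s.
At the end, for the whole second after the job is handed in: Sage on the box top, lotus bud on the plate, jar on the board midway between box and plate, each within 15 mm of centre; candle on the board behind the jar, 68 to 102 mm between axes, within 30 mm of the board's middle line; all upright within 0.1 rad, at rest, released (horizontal distance between sage and drawer_box below 0.015 m and z of sage in the frame of drawer_box between 0.055 and 0.065 m and angle between each of sage, lotus, jar, candle's own z axis and vertical below 0.1 rad and linear speed of each of sage, lotus, jar, candle below 0.02 m/s and horizontal distance between lotus and plate below 0.015 m and z of lotus in the frame of plate between 0.001 and 0.01 m and horizontal distance between jar and board below 0.015 m and z of jar in the frame of board between 0.003 and 0.013 m and horizontal distance between candle and jar between 0.068 and 0.102 m and x of candle in the frame of board above 0.05 m and y of candle in the frame of board between -0.03 and 0.03 m and z of candle in the frame of board between 0.003 and 0.013 m); the robot touches nothing.
It fails at once if bell, tea cup or matchbox shifted by more than 20 mm (distance of any of bell, teacup, matchbox from where it was at the start of the episode above 0.02 m).
It fails at once if the sage banged down on the drawer box (over 60 N) (contact force between sage and drawer_box above 60 N).
It also fails if it takes over 128 s, if anything falls off the work surface, if the arm or the gripper's body presses on something with over 40 N, if the wrist force passes 120 N, or if a joint passes its speed limit or range.

## Working session

There is one attempt and no reset: what is moved stays moved. The work goes in short steps, Python scripts to look and compute and a tool call to move; the robot and the scene stay as the last step left them, time stands still between calls to the robot, and variables do not carry over. Pictures are saved under pics/ and viewed, and the job is handed in when it is done.

Besides the shell and the picture viewer there is one more tool, called as a command line: name --pt "numbers of a row" for each row, then --argument value for the rest. step_arm: Moves the arm, as the interface text tells. Its arguments: {"type":"object","properties":{"deltas":{"type":"array","items":{"type":"array","items":{"type":"number"}}},"squeeze":{"type":"number"}},"required":["deltas"]}

```bash
ls; mkdir -p pics
python3 - <<'E'
from plant import r
import cv2
print(r.get_state())
for n in ("scene","top","wrist"):
    i=r.camera_info(n); print(n,i)
    cv2.imwrite(f"pics/{n}0.png",cv2.cvtColor(r.capture(n),cv2.COLOR_RGB2BGR))
E
```

```text
pics
{'time_s': 0.0, 'joints': array([ 8.19400413e+01,  2.05910248e+01,  6.32600202e-01, -1.90558565e-02,
       -7.01350727e+01, -1.65052936e+01]), 'qd': array([ 0.03452559, -0.07168559, -0.00730185, -0.05732985,  0.00495368,
        0.04185926]), 'joint_torque': array([ 5.09600013e-04, -5.82728112e+01,  2.93059874e+01,  6.99730039e+00,
        6.95429437e-03, -1.84238720e-04]), 'tcp_pos': array([0.2804613 , 0.61343377, 0.22562175]), 'eef_rot': array([-1.79990610e+02, -9.47342136e-02, -1.14571750e+02]), 'contact_force': array([0.48121618, 0.07642385, 0.41422178]), 'moment': array([ 0.0169673 ,  0.02391121, -0.03599861]), 'gripper_width': 0.08745148294917632}
scene {'vertical_fov': 44.370337696940545, 'cx': 245.53503937443412, 'cy': 187.89880642312053, 'view': array([[-0.65586083,  0.75479193, -0.01164942,  0.33946545],
       [ 0.6411339 ,  0.54882101, -0.53641666, -0.27320844],
       [-0.39848951, -0.35928352, -0.84387289,  1.23350581],
       [ 0.        ,  0.        ,  0.        ,  1.        ]])}
top {'vertical_fov': 55.333848571516256, 'cx': 254.99933983218705, 'cy': 195.07831440198623, 'view': array([[-0.00843876, -0.99962862, -0.02591156,  0.01669295],
       [-0.99457035,  0.01107826, -0.10347506,  0.50766177],
       [ 0.10372368,  0.02489767, -0.99429448,  0.92211967],
       [ 0.        ,  0.        ,  0.        ,  1.        ]])}
wrist {'vertical_fov': 65.70646984690485, 'cx': 256.6033611455526, 'cy': 191.8850178981615, 'view': array([[-0.41591657, -0.90940128,  0.00164947,  0.67259398],
       [-0.87818177,  0.40210812,  0.25904796, -0.0318795 ],
       [-0.23624181,  0.1062938 , -0.96586305,  0.38903915],
       [ 0.        ,  0.        ,  0.        ,  1.        ]])}
```

View pics/scene0.png

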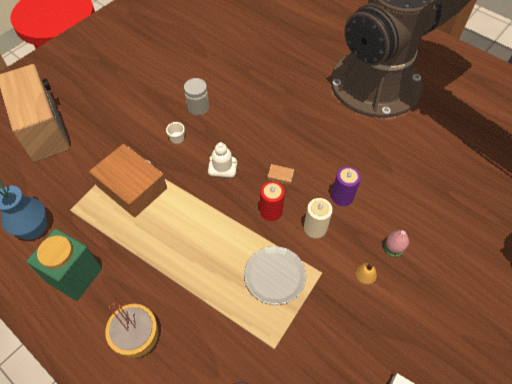

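View pics/top0.png

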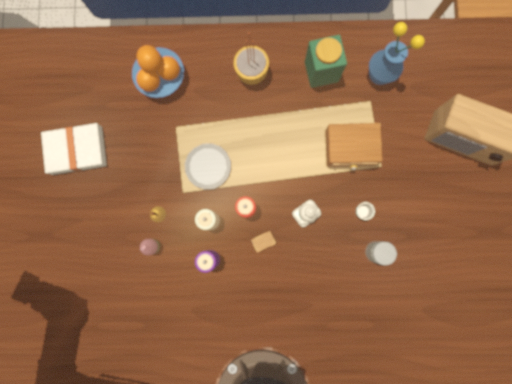

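View pics/wrist0.png

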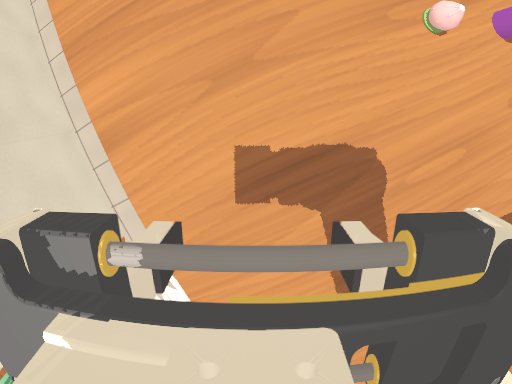

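Top view candidates. Sage: white figure (307,213); white cup (366,211) and book (73,148) are look-alikes. Lotus: pink bud with green foot (149,247); bell (158,214) stands nearby. Jar: grey lid (382,253). Candle: cream (206,219); red (246,207) and purple (206,261) are decoys, and the yellow round tin (251,65) is not it. Next I'll check close crops.

```bash
cat > h.py <<'E'
import numpy as np, cv2
from plant import r
def f_of(i): return 192/np.tan(np.radians(i['vertical_fov']/2))
def ray(name,uv,i=None):
    i=i or r.camera_info(name); f=f_of(i); V=i['view']; R=V[:3,:3]; c=-R.T@V[:3,3]
    x=(uv[0]-i['cx'])/f; y=(uv[1]-i['cy'])/f
    if name=='wrist':
        th=np.hypot(x,y); s=np.sin(th)/max(th,1e-9); d=np.array([x*s,y*s,np.cos(th)])
    else: d=np.array([x,y,1.])
    return c,R.T@d
def onz(name,uv,z,i=None):
    c,d=ray(name,uv,i); return c+d*(z-c[2])/d[2]
def proj(name,p,i=None):
    i=i or r.camera_info(name); f=f_of(i); q=i['view'][:3,:3]@np.array(p)+i['view'][:3,3]
    if name=='wrist':
        rr=np.hypot(q[0],q[1]); th=np.arctan2(rr,q[2]); return np.array([i['cx']+f*th*q[0]/rr,i['cy']+f*th*q[1]/rr])
    return np.array([i['cx']+f*q[0]/q[2],i['cy']+f*q[1]/q[2]])
def tri(obs):
    A=np.zeros((3,3));b=np.zeros(3)
    for n,uv in obs:
        c,d=ray(n,uv); d/=np.linalg.norm(d); P=np.eye(3)-np.outer(d,d); A+=P;b+=P@c
    return np.linalg.solve(A,b)
E
python3 - <<'E'
import cv2
t=cv2.imread('pics/top0.png'); s=cv2.imread('pics/scene0.png')
cv2.imwrite('pics/c1.png',cv2.resize(t[185:285,130:290],None,fx=5,fy=5,interpolation=cv2.INTER_CUBIC))
cv2.imwrite('pics/c2.png',cv2.resize(t[185:285,280:420],None,fx=5,fy=5,interpolation=cv2.INTER_CUBIC))
cv2.imwrite('pics/c3.png',cv2.resize(t[90:200,170:390],None,fx=3.5,fy=3.5,interpolation=cv2.INTER_CUBIC))
cv2.imwrite('pics/c4.png',cv2.resize(s[70:200,150:420][:,:250],None,fx=3.2,fy=3.2,interpolation=cv2.INTER_CUBIC))
E
```

```text
(no output)
```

View pics/c1.png

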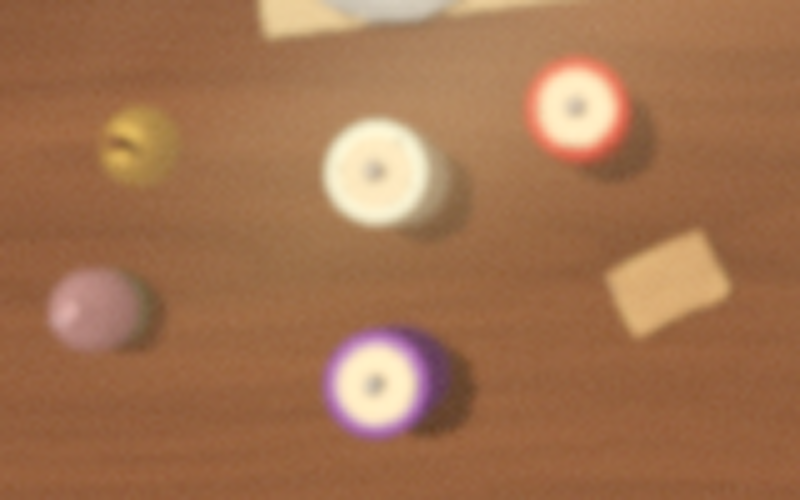

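View pics/c2.png

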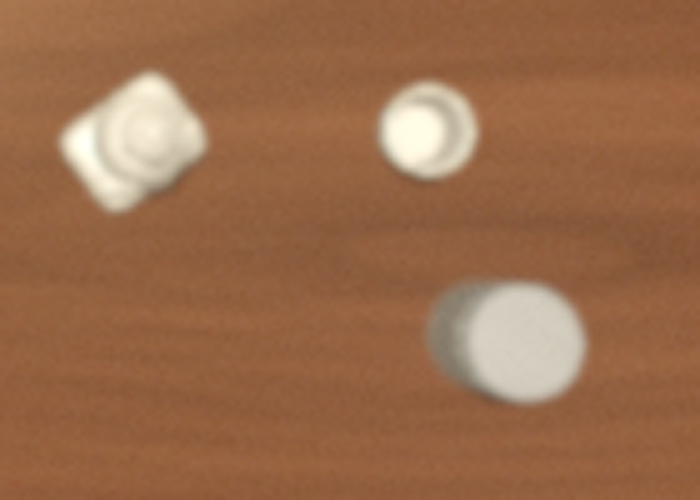

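View pics/c3.png

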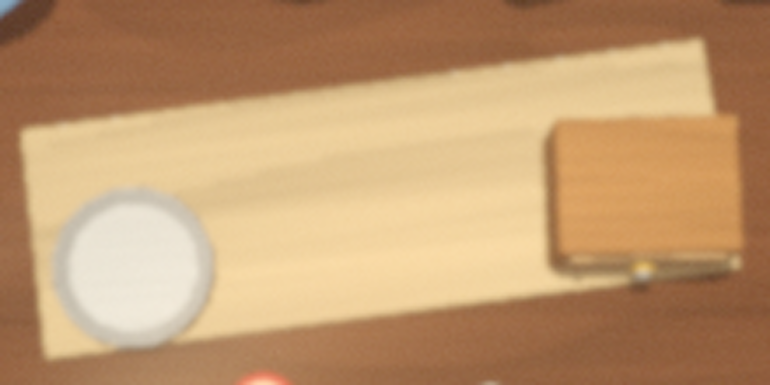

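View pics/c4.png

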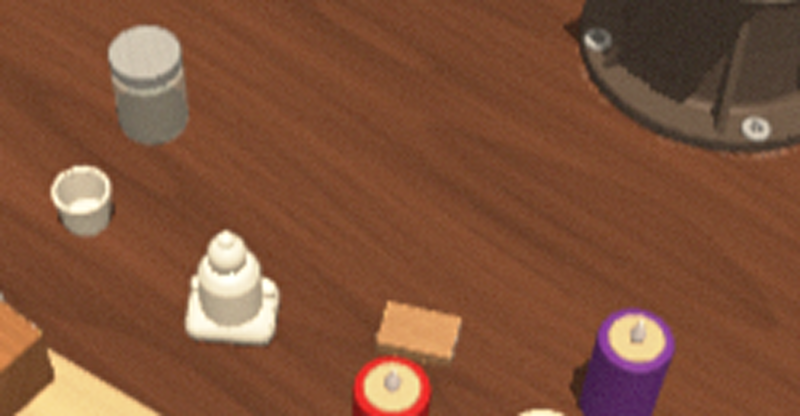

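The crops confirm the choices: sage with head at crop c2 (148,133), cream candle at c1 (376,173), lotus at c1 (98,310), jar lid at c2 (527,342). Now masks and measuring.

```bash
cat > m.py <<'E'
from h import *
def big(mask,near):
    n,l,st,ce=cv2.connectedComponentsWithStats(mask.astype(np.uint8))
    k=min(range(1,n),key=lambda k:np.hypot(*(ce[k]-near)) if st[k,4]>15 else 1e9)
    return (l==k).astype(np.uint8),st[k],ce[k]
def hsv(f): return cv2.cvtColor(cv2.imread(f),cv2.COLOR_BGR2HSV).astype(int)
E
python3 - <<'E'
from m import *
t=hsv('pics/top0.png');H,S,V=t[...,0],t[...,1],t[...,2]
ix={'jar lid':((S<50)&(V>150),(385,253),.075),
'candle':((S<90)&(V>190)|((H>14)&(H<45)&(V>200)&(S<110)),(205,220),.085),
'lotus':((H>150)|(H<6)&(S<110),(149,247),.033),
'sage':((S<80)&(V>170),(308,213),.03),
'cup':((S<80)&(V>150),(366,211),.034)}
for k,(m,n,z) in ix.items():
    b,st,ce=big(m,n); c=cv2.findContours(b,0,1)[0]; (e,ax,an)=cv2.minAreaRect(max(c,key=len))
    print(k,st,ce.round(1),'rect',np.round(e,1),np.round(ax,1),round(an),onz('top',ce,z).round(4))
print('sagehead',onz('top',(309.6,211.6),.09).round(4), 'scene',onz('scene',(221,147),.09).round(4))
# board & box
for nm,m,n in(('plate',(S<60)&(V>140),(208,166)),('board',(H>12)&(H<32)&(S>60)&(S<150)&(V>150),(270,150))):
    b,st,ce=big(m,n);c=cv2.findContours(b,0,1)[0];c=max(c,key=cv2.contourArea);h=cv2.convexHull(c)
    print(nm,st,ce.round(1),onz('top',ce,.019).round(4) if nm=='plate' else [ (p[0],onz('top',p[0],.008).round(4)) for p in cv2.approxPolyDP(h,4,True)])
E
```

```text
jar lid [371 242  26  23 466] [383.3 252.8] rect [383.5 253. ] [22. 25.] 90 [ 0.3601 -0.2957  0.075 ]
candle [194 208  23  22 378] [204.9 218.8] rect [205. 219.] [21.2 21.2] 45 [0.4453 0.1322 0.085 ]
lotus [140 240  15  14 136] [146.9 246.5] rect [147.1 246.2] [12.  13.9] 31 [0.3781 0.2889 0.033 ]
sage [292 200  29  27 496] [306.1 212.8] rect [306.1 212.7] [20.1 25.8] 54 [ 0.4605 -0.1187  0.03  ]
cup [356 201  20  20 292] [365.  210.8] rect [364.9 210.8] [18.3 18.8] 63 [ 0.4638 -0.2676  0.034 ]
sagehead [ 0.4599 -0.1204  0.09  ] scene [ 0.4632 -0.1159  0.09  ]
plate [ 185  143   46   46 1648] [207.4 165.9] [0.5875 0.1369 0.019 ]
board [  148   100   236   160 17435] [267.2 163.5] [(array([371, 101], dtype=int32), array([ 0.7608, -0.3022,  0.008 ])), (array([381, 123], dtype=int32), array([ 0.6996, -0.3262,  0.008 ])), (array([382, 166], dtype=int32), array([ 0.5832, -0.3238,  0.008 ])), (array([305, 227], dtype=int32), array([ 0.4246, -0.1176,  0.008 ])), (array([190, 259], dtype=int32), array([0.3441, 0.183 , 0.008 ])), (array([169, 257], dtype=int32), array([0.3497, 0.2382, 0.008 ])), (array([148, 211], dtype=int32), array([0.4705, 0.2961, 0.008 ])), (array([176, 125], dtype=int32), array([0.7031, 0.2248, 0.008 ])), (array([215, 116], dtype=int32), array([0.7264, 0.1188, 0.008 ]))]
```

Run:
```python
from m import *
g=lambda a,k,o:np.array(o)+(np.array(a)+.5)/k-.5
P={n:onz('top',g(p,3.5,(170,90)),z)[:2] for n,p,z in [('BL',(21,129),.008),('BR',(704,40),.008),('FL',(45,358),.008),('FR?',(738,270),.004),
 ('bl',(556,118),.068),('br',(740,115),.068),('fr',(743,252),.068),('fl',(552,255),.068),('pl',(134,267),.019)]}
for k,v in P.items(): print(k,v.round(4))
d=P['BR']-P['BL']; print('len',np.linalg.norm(d), 'w',np.linalg.norm(P['FL']-P['BL']),'ang',np.degrees(np.arctan2(d[1],d[0])))
yb=-d/np.linalg.norm(d); xb=np.array([yb[1],-yb[0]]); print('yb',yb,'xb',xb)
mid=(P['BL']+P['BR'])/2; org=mid-.12*xb; print('org from rear edge',org)
box=sum(P[k] for k in('bl','br','fr','fl'))/4; print('box',box,'box-pl mid',(box+P['pl'])/2, 'dist',np.linalg.norm(box-P['pl']))
e=P['br']-P['bl'];print('boxtop w',np.linalg.norm(e),np.linalg.norm(P['fr']-P['fl']),'d',np.linalg.norm(P['bl']-P['fl']),'yaw',np.degrees(np.arctan2(e[1],e[0])))
print('box via org',org-.19*yb,'plate via org',org+.19*yb)
# scene cross checks
s=hsv('pics/scene0.png');H,S,V=s[...,0],s[...,1],s[...,2]
b,st,ce=big((S<60)&(V>140),(275,275));print('plate scene',st,ce,onz('scene',ce,.019))
cv2.imwrite('pics/s1.png',cv2.resize(cv2.imread('pics/scene0.png')[140:360,60:330],None,fx=2.9,fy=2.7,interpolation=cv2.INTER_CUBIC))
b=cv2.imread('pics/scene0.png')
cv2.imwrite('pics/s2.png',cv2.resize(b[160:290,250:420],None,fx=4,fy=4,interpolation=cv2.INTER_CUBIC))
cv2.imwrite('pics/s3.png',cv2.resize(b[70:190,150:300],None,fx=4,fy=4,interpolation=cv2.INTER_CUBIC))
```

```text
BL [0.6989 0.2257]
BR [ 0.7606 -0.3016]
FL [0.5203 0.2048]
FR? [ 0.5818 -0.321 ]
bl [ 0.6827 -0.1757]
br [ 0.6828 -0.3069]
fr [ 0.5833 -0.3046]
fl [ 0.5829 -0.17  ]
pl [0.5874 0.1357]
len 0.5309250531134523 w 0.1798579073921719 ang -83.3303768754685
yb [-0.11614416  0.99323237] xb [0.99323237 0.11614416]
org from rear edge [ 0.61058799 -0.05191359]
box [ 0.63293484 -0.23929987] box-pl mid [ 0.61016741 -0.05182366] dist 0.3777072175176652
boxtop w 0.13113108727082326 0.13461554741600262 d 0.0999858099038496 yaw -89.97498872148746
box via org [ 0.63265538 -0.24062774] plate via org [0.5885206  0.13680056]
plate scene [ 244  246   62   59 2807] [274.70929818 275.13110082] [0.59094169 0.14050342 0.019     ]
```

View pics/s1.png

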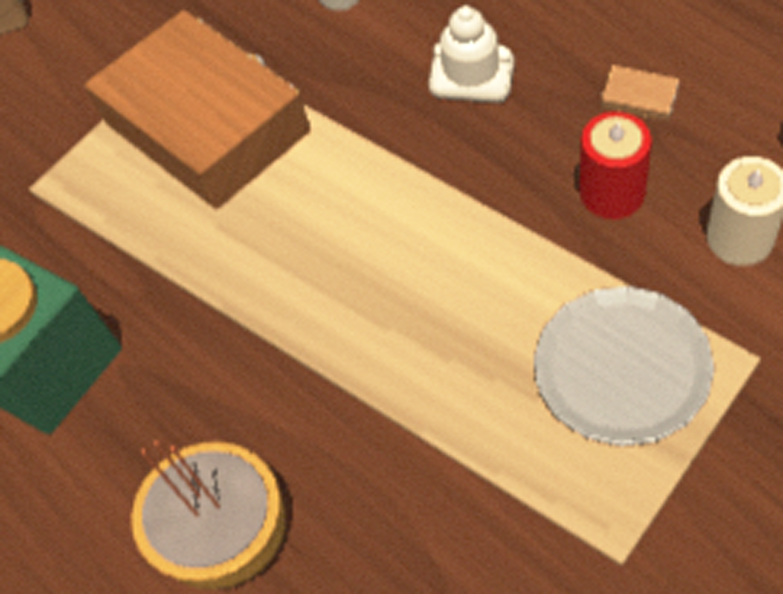

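View pics/s2.png

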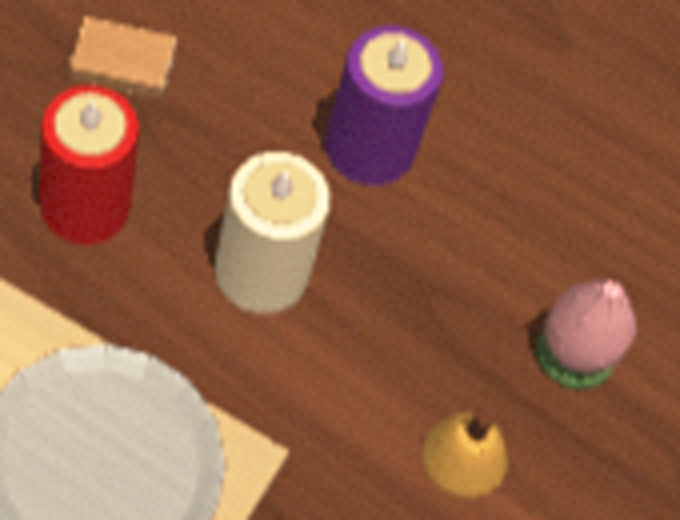

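View pics/s3.png

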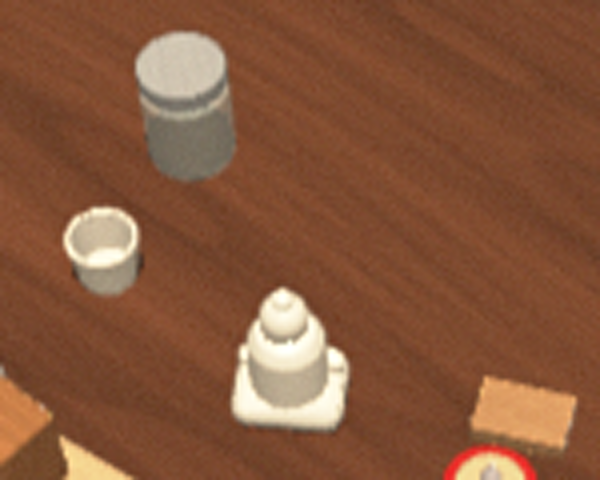

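Run:
```python
from m import *
g=lambda a,k,o:np.array(o)+(np.array(a)+.5)/k-.5
T=(130,185);U=(280,185)
for n,tp,sp,z in [('candle',g((376,173),5,T),g((280,195),4,(250,160)),.085),('jar',g((527,342),5,U),g((181,67),4,(150,70)),.075),
 ('sagetip',g((147,132),5,U),g((283,292),4,(150,70)),.098),('lotustip',g((69,310),5,T),g((612,288),4,(250,160)),.076)
 ,('bell',g((124,143),5,T),g((476,427),4,(250,160)),.05),('cup',g((428,131),5,U),g((101,238),4,(150,70)),.034),
 ('red',g((578,110),5,T),g((90,122),4,(250,160)),.085),('purple',g((378,384),5,T),g((397,65),4,(250,160)),.085),('match',g((668,284),5,T),g((124,50),4,(250,160)),.014)]:
    print(n,onz('top',tp,z).round(4),onz('scene',sp,z).round(4),tri([('top',tp),('scene',sp)]).round(4))
for n in ['top','scene']: print(n,proj(n,[.378,.287,.0]))
print(onz('top',g((134,141),5,U),.022))
for p in [(62,145),(150,72),(208,140),(116,212)]: print(onz('top',g(p,5,U),.016)[:2].round(4))
```

```text
candle [0.4443 0.1324 0.085 ] [0.4459 0.1341 0.085 ] [0.4443 0.1331 0.0817]
jar [ 0.3598 -0.2999  0.075 ] [ 0.3614 -0.296   0.075 ] [ 0.3589 -0.3005  0.0705]
sagetip [ 0.4609 -0.118   0.098 ] [ 0.4596 -0.1204  0.098 ] [ 0.4611 -0.1181  0.1013]
lotustip [0.3794 0.2837 0.076 ] [0.3783 0.2851 0.076 ] [0.3789 0.2845 0.076 ]
bell [0.4621 0.2662 0.05  ] [0.4698 0.273  0.05  ] [0.4626 0.2714 0.0347]
cup [ 0.4638 -0.268   0.034 ] [ 0.4655 -0.2664  0.034 ] [ 0.4639 -0.2688  0.0306]
red [0.4739 0.0343 0.085 ] [0.4741 0.0353 0.085 ] [0.4737 0.0346 0.0839]
purple [0.3435 0.1308 0.085 ] [0.3436 0.1341 0.085 ] [0.3425 0.1324 0.0821]
match [ 0.3883 -0.0082  0.014 ] [ 0.3879 -0.0069  0.014 ] [ 0.3879 -0.0077  0.0134]
top [151.61915837 246.08717563]
scene [393.6303206  248.76199817]
[ 0.4608215  -0.12045205  0.022     ]
[ 0.4594 -0.0838]
[ 0.497  -0.1303]
[ 0.4613 -0.1594]
[ 0.4245 -0.111 ]
```

```bash
cat > go.py <<'E'
import sys
from h import *
from scipy.spatial.transform import Rotation as Ro
def go(x,y,z,yaw):
    s=r.get_state(); R=Ro.from_euler('xyz',s['eef_rot'],degrees=True); G=Ro.from_euler('xyz',[180,0,yaw],degrees=True)
    d=np.array([x,y,z])-s['tcp_pos']
    print('t',round(s['time_s'],2),'pos',s['tcp_pos'].round(4),'rot',s['eef_rot'].round(2),'w',round(s['gripper_width'],4),'F',s['contact_force'].round(2))
    print('turn rad now',(R.inv()*G).as_rotvec().round(4),'| shift mm (cur axes)',(R.inv().apply(d)*1000).round(1),'| (goal axes)',(G.inv().apply(d)*1000).round(1),'dist',round(np.linalg.norm(d)*1000))
if __name__=='__main__': go(*map(float,sys.argv[1:5]))
E
python3 go.py .46 -.119 .2 -142
```

```text
t 0.15 pos [0.2805 0.6135 0.2258] rot [-1.7999e+02 -7.0000e-02 -1.1457e+02] w 0.0874 F [0.49 0.46 0.23]
turn rad now [-4.000e-04 -1.200e-03  4.787e-01] | shift mm (cur axes) [ 591.5 -467.8   26.6] | (goal axes) [ 309.6 -687.7   25.8] dist 755
```

step_arm --pt "0 0 0.12 0 0 0 1" --pt "0 0 0.12 0 0 0 1" --pt "0 0 0.12 0 0 0 1" --pt "0 0 0.12 0 0 0 1"

```text
time_s: 0.55
tcp_pos: [0.2802, 0.6128, 0.2241]
eef_rot: [-179.9, -0.2, -143.0]
contact_force: [0.2, -0.5, 0.1]
gripper_width: 0.0875
```

```bash
python3 go.py .46 -.119 .2 -142
```

```text
t 0.55 pos [0.2802 0.6128 0.2241] rot [-179.86   -0.2  -142.98] w 0.0875 F [ 0.22 -0.55  0.12]
turn rad now [-0.0023 -0.0036 -0.0171] | shift mm (cur axes) [ 296.9 -692.5   26.8] | (goal axes) [ 308.8 -687.4   24.1] dist 754
```

step_arm --pt "0 0 -0.002 19 -45 0 1" --pt "0 0 -0.002 19 -45 0 1" --pt "0 0 -0.002 19 -45 0 1" --pt "0 0 -0.002 19 -45 0 1" --pt "0 0 -0.002 19 -45 0 1" --pt "0 0 -0.002 19 -45 0 1" --pt "0 0 -0.002 19 -45 0 1" --pt "0 0 -0.002 19 -45 0 1"

```text
time_s: 1.35
tcp_pos: [0.376, 0.2279, 0.2217]
eef_rot: [-179.7, -0.5, -141.9]
contact_force: [0.7, 0.3, 1.5]
gripper_width: 0.0875
```

```bash
python3 go.py .46 -.119 .2 -142
```

```text
t 1.35 pos [0.376  0.2279 0.2217] rot [-179.66   -0.46 -141.93] w 0.0875 F [0.75 0.3  1.49]
turn rad now [-0.006  -0.008   0.0012] | shift mm (cur axes) [ 147.6 -324.8   24.8] | (goal axes) [ 147.4 -325.1   21.7] dist 358
```

step_arm --pt "-0.001 -0.001 0 20 -44 0 1" --pt "-0.001 -0.001 0 20 -44 0 1" --pt "-0.001 -0.001 0 20 -44 0 1" --pt "-0.001 -0.001 0 20 -44 0 1" --pt "-0.001 -0.001 0 20 -44 0 1" --pt "-0.001 -0.001 0 20 -44 0 1" --pt "0 0 0 20 -44 0 1"

```text
time_s: 2.05
tcp_pos: [0.4552, -0.1131, 0.2249]
eef_rot: [-180.0, 0.3, -141.7]
contact_force: [1.9, 1.6, 0.2]
gripper_width: 0.0876
```

```bash
python3 go.py .46 -.119 .15 -142
python3 - <<'E'
from h import *
i=r.camera_info('wrist');im=r.capture('wrist');cv2.imwrite('pics/w1.png',im[...,::-1])
print(proj('wrist',[.46,-.119,.098],i))
E
```

```text
t 2.05 pos [ 0.4552 -0.1131  0.2249] rot [-179.96    0.27 -141.7 ] w 0.0876 F [1.86 1.64 0.21]
turn rad now [-0.0007  0.0046  0.0053] | shift mm (cur axes) [ 0.2 -7.6 75. ] | (goal axes) [-0.2 -7.6 74.9] dist 75
[255.78395826 179.05450715]
```

View pics/w1.png

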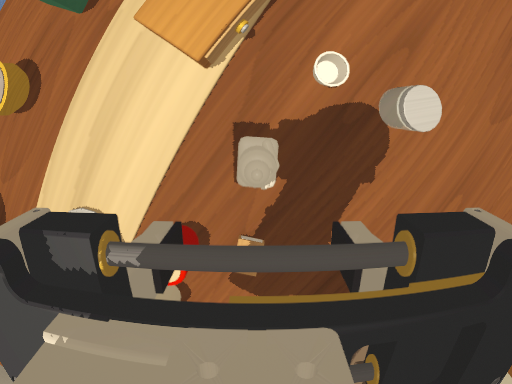

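The sage is centred under the gripper with its short side across the jaws (head at about (258,175), predicted (256,179)). Descending.

Run:
```python
from h import *
i=r.camera_info('wrist');im=cv2.imread('pics/w1.png')
print(onz('wrist',(258,162.5),.011,i),onz('wrist',(258,175),.09,i))
cv2.imwrite('pics/w1c.png',cv2.resize(im[110:210,200:330],None,fx=6,fy=6,interpolation=cv2.INTER_CUBIC))
```

```text
[ 0.46004469 -0.12834281  0.011     ] [ 0.46033276 -0.12836049  0.09      ]
```

View pics/w1c.png

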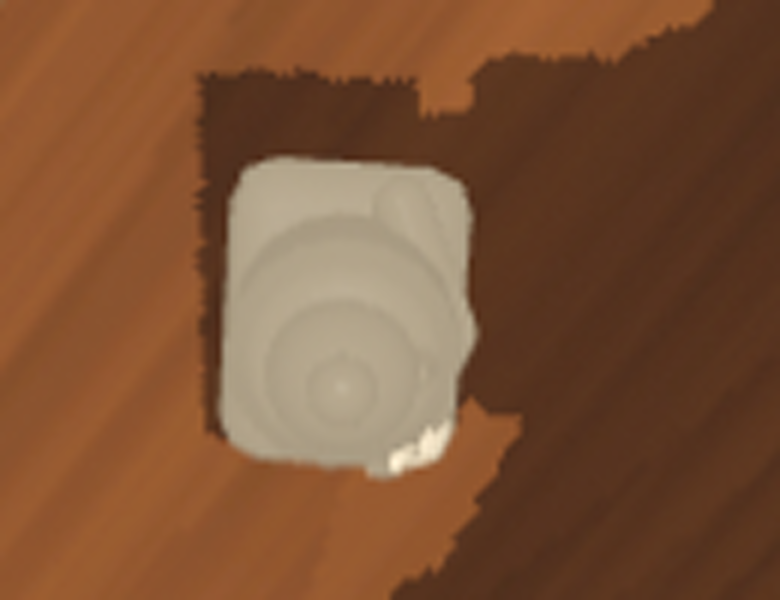

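step_arm --pt "0 0 0 0 -8 5 1" --pt "0 0 0 0 0 25 1" --pt "0 0 0 0 0 25 1" --pt "0 0 0 0 0 10 1" --pt "0 0 0 0 0 0 1"

```text
time_s: 2.6
tcp_pos: [0.4605, -0.1313, 0.1575]
eef_rot: [-179.9, 0.1, -142.6]
contact_force: [-0.2, 0.2, -0.1]
gripper_width: 0.0873
```

```bash
python3 go.py .46 -.119 .036 -142
```

```text
t 2.6 pos [ 0.4605 -0.1313  0.1575] rot [-1.7991e+02  1.1000e-01 -1.4259e+02] w 0.0873 F [-0.16  0.23 -0.12]
turn rad now [-0.0016  0.0019 -0.0102] | shift mm (cur axes) [ -6.8  10.3 121.5] | (goal axes) [ -7.1  10.  121.5] dist 122
```

```bash
cat > w.py <<'E'
import sys
from h import *
i=r.camera_info('wrist');s=r.get_state();im=r.capture('wrist');cv2.imwrite(sys.argv[1],im[...,::-1])
import pickle;pickle.dump(i,open('wi.pkl','wb'));print(s['tcp_pos'],s['qd'].round(2))
E
python3 w.py pics/w2.png
python3 - <<'E'
import cv2
im=cv2.imread('pics/w2.png')
cv2.imwrite('pics/w2c.png',cv2.resize(im[100:220,180:340],None,fx=5,fy=5,interpolation=cv2.INTER_CUBIC))
E
```

```text
[ 0.46053666 -0.13128647  0.15748574] [-0.01 -0.13  0.49  0.25 -0.66  0.07]
```

View pics/w2c.png

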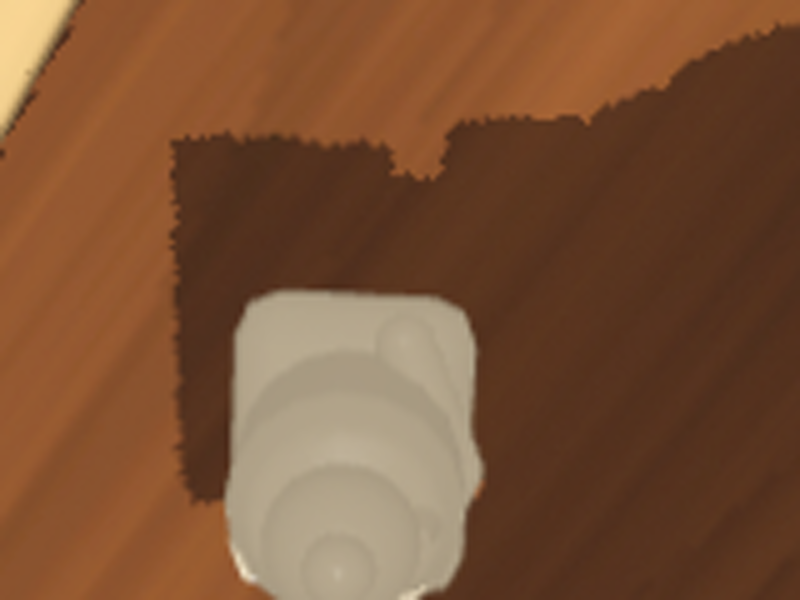

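Run:
```python
from h import *
import pickle
i=pickle.load(open('wi.pkl','rb'))
g=lambda a,k,o:np.array(o)+(np.array(a)+.5)/k-.5
print(onz('wrist',g((338,572),5,(180,100)),.097,i), proj('wrist',[.46,-.119,.097],i), g((338,572),5,(180,100)))
print('body edges at z~.05', onz('wrist',g((228,500),5,(180,100)),.05,i),onz('wrist',g((466,500),5,(180,100)),.05,i))
```

```text
[ 0.46227457 -0.12329941  0.097     ] [246.22875432 219.79701661] [247.2 214. ]
body edges at z~.05 [ 0.47842331 -0.10813273  0.05      ] [ 0.44325263 -0.13508424  0.05      ]
```

```bash
python3 go.py .461 -.1205 .036 -142
```

```text
t 2.65 pos [ 0.4609 -0.1312  0.1582] rot [-1.7988e+02  1.5000e-01 -1.4256e+02] w 0.0877 F [0.05 0.19 0.09]
turn rad now [-0.0022  0.0026 -0.0099] | shift mm (cur axes) [ -6.2   8.7 122.2] | (goal axes) [ -6.6   8.4 122.2] dist 123
```

step_arm --pt "0 0 -0.008 -6 9 0 1" --pt "0 0 0 0 0 0 1"

```text
time_s: 2.85
tcp_pos: [0.4612, -0.1194, 0.16]
eef_rot: [-179.8, 0.2, -142.0]
contact_force: [-0.6, 0.2, 0.3]
gripper_width: 0.0879
```

```bash
python3 go.py .461 -.1205 .036 -142
```

```text
t 2.85 pos [ 0.4612 -0.1194  0.16  ] rot [-179.79    0.24 -142.04] w 0.0879 F [-0.64  0.23  0.26]
turn rad now [-0.0036  0.0042 -0.0007] | shift mm (cur axes) [  1.4  -0.2 124. ] | (goal axes) [  0.8  -0.7 124. ] dist 124
```

step_arm --pt "-0.002 0.002 0 0 0 25 1" --pt "0 0 0 0 0 25 1" --pt "0 0 0 0 0 25 1" --pt "0 0 0 0 0 20 1" --pt "0 0 0 0 0 10 1" --pt "0 0 0 0 0 3 1"

```text
time_s: 3.45
tcp_pos: [0.4689, -0.1161, 0.0562]
eef_rot: [-179.4, 0.9, -141.6]
contact_force: [0.0, 0.6, -0.2]
gripper_width: 0.0875
```

```bash
python3 go.py .461 -.1205 .036 -142
```

```text
t 3.45 pos [ 0.4689 -0.1161  0.0562] rot [-179.4     0.87 -141.62] w 0.0875 F [ 0.03  0.61 -0.19]
turn rad now [-0.0105  0.0152  0.0065] | shift mm (cur axes) [ 9.2  1.6 20. ] | (goal axes) [ 8.9  1.3 20.2] dist 22
```

step_arm --pt "-0.01 0.015 0.006 9 1 0 1" --pt "0 0 0 0 0 0 1"

```text
time_s: 3.65
tcp_pos: [0.4615, -0.1208, 0.0573]
eef_rot: [-180.0, -0.0, -141.9]
contact_force: [-0.2, -0.4, -0.5]
gripper_width: 0.0875
```

```bash
python3 go.py .461 -.1205 .036 -142
```

```text
t 3.65 pos [ 0.4615 -0.1208  0.0573] rot [-1.7997e+02 -1.0000e-02 -1.4192e+02] w 0.0875 F [-0.19 -0.39 -0.52]
turn rad now [-0.0005 -0.0001  0.0014] | shift mm (cur axes) [ 0.2  0.6 21.3] | (goal axes) [ 0.2  0.6 21.3] dist 21
```

step_arm --pt "0 0 0 0 0.5 10 1" --pt "0 0.001 0 0.5 0 8 1" --pt "0 0.001 0 0.5 0 4 1" --pt "0 0 0 0 0 0 1"

```text
time_s: 4.05
tcp_pos: [0.4617, -0.1212, 0.0353]
eef_rot: [-179.9, 0.1, -141.9]
contact_force: [0.0, 0.1, -0.1]
gripper_width: 0.0873
```

```bash
python3 go.py .461 -.1205 .036 -142
```

```text
t 4.05 pos [ 0.4617 -0.1212  0.0353] rot [-1.7985e+02  6.0000e-02 -1.4195e+02] w 0.0873 F [ 0.03  0.06 -0.1 ]
turn rad now [-0.0026  0.0011  0.0009] | shift mm (cur axes) [ 0.1  1.  -0.7] | (goal axes) [ 0.1  1.  -0.7] dist 1
```

step_arm --pt "0 0 0 0 0 0 -1" --pt "0 0 0 0 0 0 -1" --pt "0 0 0 0 0 0 -1" --pt "0 0 0 0 0 0 -1" --pt "0 0 0 0 0 0 -1" --pt "0 0 0 0 0 0 -1" --squeeze 15

```text
time_s: 4.65
tcp_pos: [0.4621, -0.1211, 0.0357]
eef_rot: [-179.8, 0.1, -141.9]
contact_force: [0.1, 1.2, -0.3]
gripper_width: 0.0454
```

```bash
python3 go.py .633 -.24 .15 -142
```

```text
t 4.65 pos [ 0.4621 -0.1211  0.0357] rot [-1.7983e+02  9.0000e-02 -1.4193e+02] w 0.0454 F [ 0.14  1.17 -0.28]
turn rad now [-0.003   0.0016  0.0012] | shift mm (cur axes) [ -61.4 -199.3 -113.6] | (goal axes) [ -61.5 -198.8 -114.3] dist 237
```

step_arm --pt "0 0 0 0 0 -10 -1" --pt "0 0 0 0 0 -20 -1" --pt "0 0 0 0 0 -25 -1" --pt "0 0 0 0 0 -25 -1" --pt "0 0 0 0 0 -25 -1" --pt "0 0 0 0 0 -10 -1" --pt "0 0 0 0 0 0 -1"

```text
time_s: 5.35
tcp_pos: [0.459, -0.1211, 0.1564]
eef_rot: [-180.0, -0.1, -142.0]
contact_force: [-0.8, -0.8, -3.6]
gripper_width: 0.0441
```

```bash
python3 go.py .633 -.24 .15 -142
```

```text
t 5.35 pos [ 0.459  -0.1211  0.1564] rot [-1.80e+02 -1.00e-01 -1.42e+02] w 0.0441 F [-0.77 -0.75 -3.62]
turn rad now [-0.     -0.0018  0.0001] | shift mm (cur axes) [ -63.9 -200.8    6.2] | (goal axes) [ -63.9 -200.8    6.4] dist 211
```

step_arm --pt "0 0 0 -6 -20 0 -1" --pt "0 0 0 -12 -37 0 -1" --pt "0 0 0 -12 -37 0 -1" --pt "0 0 0 -12 -37 0 -1" --pt "0 0 0 -12 -37 0 -1" --pt "0 0 0 -6 -20 0 -1" --pt "0 0 0 -3 -8 0 -1" --pt "0 0 0 0 0 0 -1"

```text
time_s: 6.15
tcp_pos: [0.6289, -0.2398, 0.1423]
eef_rot: [179.2, -0.6, -142.0]
contact_force: [-0.1, 0.2, -2.5]
gripper_width: 0.0439
```

```bash
python3 go.py .633 -.24 .15 -142
python3 - <<'E'
from h import *
for n in('top','scene'): cv2.imwrite(f'pics/{n}1.png',r.capture(n)[...,::-1])
E
python3 go.py .633 -.24 .107 -142
```

```text
t 6.15 pos [ 0.6289 -0.2398  0.1423] rot [ 179.24   -0.61 -142.03] w 0.0439 F [-0.14  0.17 -2.51]
turn rad now [ 0.0132 -0.0106 -0.0005] | shift mm (cur axes) [-3.  -2.6 -7.8] | (goal axes) [-3.1 -2.7 -7.7] dist 9
t 6.25 pos [ 0.6279 -0.239   0.1429] rot [ 179.23   -0.6  -141.99] w 0.0439 F [-0.98 -0.49 -1.81]
turn rad now [ 0.0135 -0.0104  0.0001] | shift mm (cur axes) [-3.8 -4.5 35.8] | (goal axes) [-3.4 -4.  35.9] dist 36
```

View pics/scene1.png

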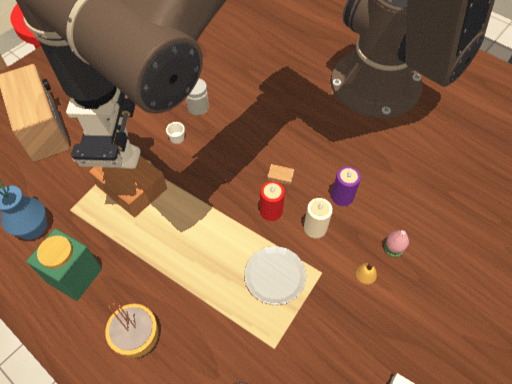

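The scene view shows the gripper over the box at about (120,150); the sage is hidden behind it. I'll correct the pose and lower.

step_arm --pt "0.013 -0.01 0 -3.5 -4 0 -1" --pt "0 0 0 0 0 0 -1"

```text
time_s: 6.45
tcp_pos: [0.6322, -0.2387, 0.143]
eef_rot: [-180.0, 0.0, -141.9]
contact_force: [-0.1, 0.8, -2.2]
gripper_width: 0.0437
```

```bash
python3 go.py .633 -.24 .107 -142; python3 w.py pics/w3.png
```

```text
t 6.45 pos [ 0.6322 -0.2387  0.143 ] rot [-1.7999e+02  3.0000e-02 -1.4194e+02] w 0.0437 F [-0.08  0.85 -2.21]
turn rad now [-0.0002  0.0005  0.001 ] | shift mm (cur axes) [ 0.2 -1.5 36. ] | (goal axes) [ 0.1 -1.5 36. ] dist 36
[ 0.63219967 -0.23874383  0.14303425] [ 0.43 -0.83 -0.52 -0.28 -0.95 -0.04]
```

View pics/w3.png

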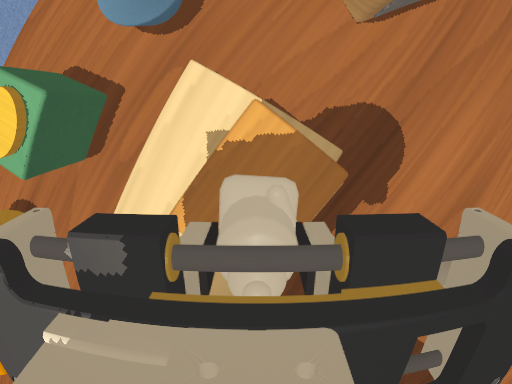

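Run:
```python
from h import *
import pickle
i=pickle.load(open('wi.pkl','rb'))
for dz in (.05,.056,.062): print(dz,proj('wrist',[.6322,-.2387,.143+dz],i))
# base top far edge at tool -y 32, height tcp-.036+.022
a=np.radians(-142); yt=np.array([np.sin(a),-np.cos(a)])
for dz in(-.036,-.030,-.042):
  for k in(.032,.029):
    print(dz,k,proj('wrist',[*(np.array([.6322,-.2387])+yt*-k),.143+dz+.018],i),proj('wrist',[*(np.array([.6322,-.2387])+yt*k),.143+dz+.018],i))
```

```text
0.05 [253.72865001 287.39359384]
0.056 [253.60364139 295.34657547]
0.062 [253.46901666 303.95889268]
-0.036 0.032 [254.63273338 178.71691761] [254.75397066 271.69044552]
-0.036 0.029 [254.63587454 183.55176849] [254.74644652 267.87411714]
-0.03 0.032 [254.56618078 180.9342047 ] [254.70286319 276.24731266]
-0.03 0.029 [254.56987211 185.92243105] [254.69454345 272.36576343]
-0.042 0.032 [254.6951582  176.63980702] [254.8026777  267.36000044]
-0.042 0.029 [254.69781911 181.32989813] [254.79587136 263.60890325]
```

step_arm --pt "0 0 0 0 0 10 -1" --pt "0 0 0 0 0 10 -1" --pt "0 0 0 0 0 5 -1" --pt "0 0 0 0 0 2 -1" --pt "0 0 0 0 0 0 -1"

```text
time_s: 7.0
tcp_pos: [0.6312, -0.2376, 0.1147]
eef_rot: [-180.0, 0.1, -141.9]
contact_force: [0.5, -0.4, -2.0]
gripper_width: 0.0438
```

```bash
python3 go.py .633 -.239 .105 -142
```

```text
t 7.0 pos [ 0.6312 -0.2376  0.1147] rot [-1.7999e+02  6.0000e-02 -1.4188e+02] w 0.0438 F [ 0.5  -0.4  -2.01]
turn rad now [-0.0002  0.0011  0.0021] | shift mm (cur axes) [-0.6 -2.2  9.7] | (goal axes) [-0.6 -2.2  9.7] dist 10
```

step_arm --pt "0 0 0 -0.5 -2 2 -1" --pt "0 0 0 0 0 2 -1" --pt "0 0 0 0 0 1 -1" --pt "0 0 0 0 0 0 -1"

```text
time_s: 7.4
tcp_pos: [0.6334, -0.2392, 0.1095]
eef_rot: [-180.0, 0.1, -141.9]
contact_force: [0.0, -0.8, -3.1]
gripper_width: 0.0443
```

step_arm --pt "0 0 0 0 0 1 -1" --pt "0 0 0 0 0 1 -1"

```text
time_s: 7.6
tcp_pos: [0.6336, -0.2393, 0.1078]
eef_rot: [-179.9, 0.1, -141.9]
contact_force: [-0.3, -0.2, -2.1]
gripper_width: 0.0438
```

step_arm --pt "0 0 0 0 0 1 -1" --pt "0 0 0 0 0 0 -1"

```text
time_s: 7.8
tcp_pos: [0.6336, -0.2393, 0.1066]
eef_rot: [-179.9, 0.1, -141.9]
contact_force: [-0.5, 0.4, -2.4]
gripper_width: 0.0442
```

step_arm --pt "0 0 0 0 0 1 -1" --pt "0 0 0 0 0 0 -1"

```text
time_s: 8.0
tcp_pos: [0.6336, -0.2393, 0.1056]
eef_rot: [-179.9, 0.1, -141.9]
contact_force: [0.3, -0.9, -2.6]
gripper_width: 0.0436
```

step_arm --pt "0 0 0 0 0 1 -1" --pt "0 0 0 0 0 0 -1"

```text
time_s: 8.2
tcp_pos: [0.6336, -0.2392, 0.1045]
eef_rot: [-179.9, 0.1, -141.9]
contact_force: [-0.8, -0.7, -2.8]
gripper_width: 0.044
```

step_arm --pt "0 0 0 0 0 1 -1" --pt "0 0 0 0 0 0 -1"

```text
time_s: 8.4
tcp_pos: [0.6338, -0.2393, 0.1038]
eef_rot: [-179.9, 0.1, -141.9]
contact_force: [-1.0, -0.5, -2.2]
gripper_width: 0.0435
```

step_arm --pt "0 0 0 0 0 1 -1" --pt "0 0 0 0 0 0 -1"

```text
time_s: 8.6
tcp_pos: [0.634, -0.2393, 0.1039]
eef_rot: [-179.9, 0.1, -141.9]
contact_force: [-0.3, 0.2, -2.5]
gripper_width: 0.0441
```

step_arm --pt "0 0 0 0 0 1.5 -1" --pt "0 0 0 0 0 0 -1"

```text
time_s: 8.8
tcp_pos: [0.6343, -0.2393, 0.1039]
eef_rot: [-179.8, 0.2, -141.8]
contact_force: [0.3, -0.6, -1.3]
gripper_width: 0.0438
```

step_arm --pt "0 0 0 0 0 1.5 -1" --pt "0 0 0 0 0 0 -1"

```text
time_s: 9.0
tcp_pos: [0.6346, -0.2394, 0.1038]
eef_rot: [-179.7, 0.2, -141.8]
contact_force: [-0.3, -0.2, -2.5]
gripper_width: 0.0437
```

Height stopped at 0.104, exactly where contact was expected. Releasing.

step_arm --pt "0 0 0 0 0 0 0.3" --pt "0 0 0 0 0 0 0.6" --pt "0 0 0 0 0 0 1" --pt "0 0 0 0 0 0 1" --pt "0 0 0 0 0 0 1" --pt "0 0 0 0 0 0 1"

```text
time_s: 9.6
tcp_pos: [0.6352, -0.2398, 0.1032]
eef_rot: [-179.7, 0.2, -141.8]
contact_force: [-1.2, -0.3, 0.3]
gripper_width: 0.0852
```

```bash
python3 go.py .633 -.239 .25 -142;  python3 w.py pics/w4.png
```

```text
t 9.6 pos [ 0.6352 -0.2398  0.1032] rot [-179.7     0.23 -141.8 ] w 0.0852 F [-1.17 -0.34  0.27]
turn rad now [-0.0053  0.0039  0.0034] | shift mm (cur axes) [   0.7    1.2 -146.8] | (goal axes) [   1.3    2.  -146.8] dist 147
[ 0.63521358 -0.23978028  0.10318484] [-0.05  0.09  0.01  0.1  -0.07  0.07]
```

View pics/w4.png

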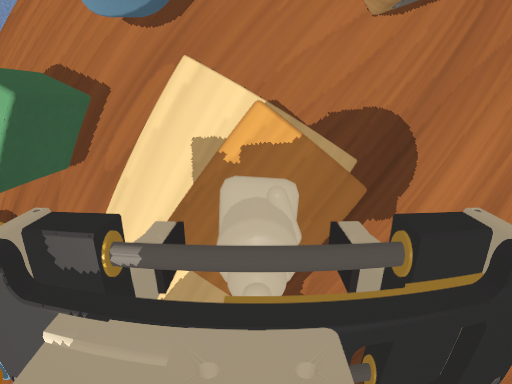

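step_arm --pt "-0.005 0.004 0 0 0 -10 1" --pt "0 0 0 0 0 -25 1" --pt "0 0 0 0 0 -35 1" --pt "0 0 0 0 0 -40 1" --pt "0 0 0 0 0 -30 1"

```text
time_s: 10.15
tcp_pos: [0.6326, -0.2394, 0.2448]
eef_rot: [179.5, -0.5, -141.8]
contact_force: [0.3, 0.2, -0.8]
gripper_width: 0.0879
```

```bash
python3 go.py .379 .285 .2 -142
```

```text
t 10.15 pos [ 0.6326 -0.2394  0.2448] rot [ 179.54   -0.47 -141.82] w 0.0879 F [ 0.27  0.23 -0.77]
turn rad now [ 0.0081 -0.0081  0.0031] | shift mm (cur axes) [-125.2  568.6   48.4] | (goal axes) [-123.   569.4   44.8] dist 584
```

step_arm --pt "0.008 -0.008 0.003 -6 30 0 1" --pt "0 0 0 -10 47 0 1" --pt "0 0 0 -10 47 0 1" --pt "0 0 0 -10 47 0 1" --pt "0 0 0 -10 47 0 1" --pt "0 0 0 -10 47 0 1" --pt "0 0 0 -10 47 0 1" --pt "0 0 0 -10 47 0 1" --pt "0 0 0 -10 47 0 1" --pt "0 0 0 -10 47 0 1"

```text
time_s: 11.15
tcp_pos: [0.4281, 0.1848, 0.258]
eef_rot: [-179.4, 0.9, -142.4]
contact_force: [1.0, 1.5, -0.1]
gripper_width: 0.0881
```

```bash
python3 go.py .379 .285 .15 -142
python3 - <<'E'
from h import *
for n in('top','scene'): cv2.imwrite(f'pics/{n}2.png',r.capture(n)[...,::-1])
a=cv2.imread('pics/top2.png')[90:250,270:420];b=cv2.imread('pics/scene2.png')[80:240,60:210]
cv2.imwrite('pics/two2.png',np.hstack([cv2.resize(x,(400,426),interpolation=cv2.INTER_CUBIC) for x in(a,b)]))
E
```

```text
t 11.15 pos [0.4281 0.1848 0.258 ] rot [-179.36    0.93 -142.45] w 0.0881 F [ 1.04  1.46 -0.08]
turn rad now [-0.0111  0.0161 -0.0079] | shift mm (cur axes) [-20.4 110.6 107.1] | (goal axes) [-23.  109.2 108. ] dist 155
```

View pics/two2.png

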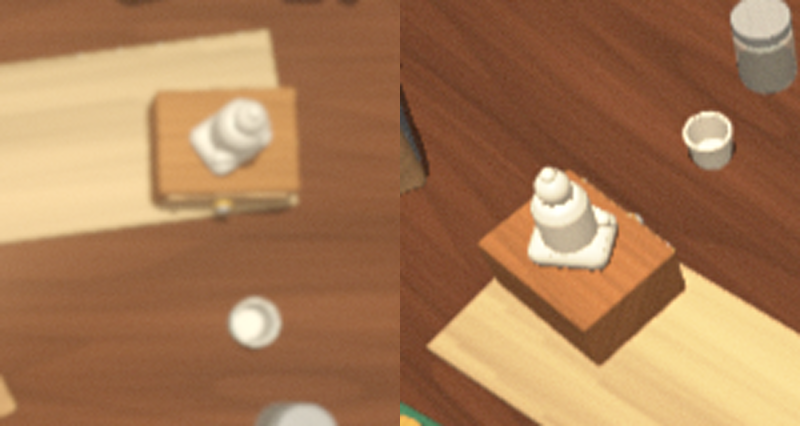

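The sage stands upright near the middle of the box top. Quick measurement of its base centre, then the lotus.

Run:
```python
from h import *
k=400/150; 
gt=lambda p:np.array([270+(p[0]+.5)/k-.5,90+(p[1]+.5)/(426/160)-.5]); gs=lambda p:np.array([60+(p[0]-400+.5)/k-.5,80+(p[1]+.5)/(426/160)-.5])
print('tip',onz('top',gt((247,112)),.166),onz('scene',gs((549,172)),.166),tri([('top',gt((247,112))),('scene',gs((549,172)))]))
```

```text
tip [ 0.6325984  -0.23240762  0.166     ] [ 0.6330468  -0.23572369  0.166     ] [ 0.63303615 -0.2330344   0.16772094]
```

step_arm --pt "-0.011 0.016 -0.008 0 0 0 1" --pt "0 0 0 -6 30 10 1" --pt "0 0 0 -7 35 20 1" --pt "0 0 0 -7 30 20 1" --pt "0 0 0 0 0 0 1" --pt "0 0 0 0 0 0 1"

```text
time_s: 11.85
tcp_pos: [0.3858, 0.2759, 0.2112]
eef_rot: [179.9, 0.1, -141.7]
contact_force: [0.5, -0.6, -0.1]
gripper_width: 0.0875
```

```bash
python3 go.py .379 .285 .15 -142; python3 w.py pics/w5.png;python3 - <<'E'
from h import *
import pickle
i=pickle.load(open('wi.pkl','rb')); print(proj('wrist',[.379,.285,.076],i),proj('wrist',[.379,.285,.033],i))
E
```

```text
t 11.85 pos [0.3858 0.2759 0.2112] rot [ 1.7985e+02  8.0000e-02 -1.4169e+02] w 0.0875 F [ 0.5  -0.56 -0.07]
turn rad now [0.0026 0.0015 0.0055] | shift mm (cur axes) [-0.2 11.2 61.2] | (goal axes) [-0.2 11.3 61.2] dist 62
[0.38580531 0.27593697 0.21117486] [-0.16  1.36 -0.11 -0.73  0.01 -0.06]
[255.32604642 194.98803074] [255.51615028 184.92475194]
```

View pics/w5.png

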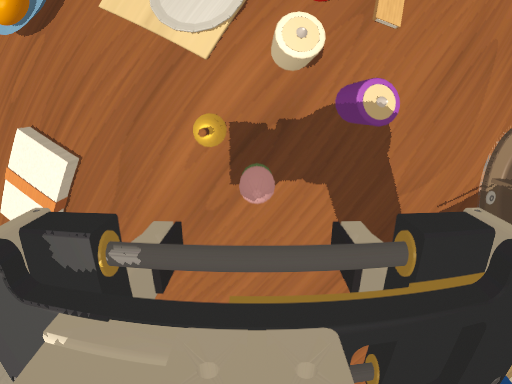

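The bud is at (257,185), predicted (255.5,185), so the measurement agrees.

step_arm --pt "0.002 0.001 0.005 0 11 0 1" --pt "0 0 0 0 0 20 1" --pt "0 0 0 0 0 30 1" --pt "0 0 0 0 0 30 1" --pt "0 0 0 0 0 20 1" --pt "0 0 0 0 0 0 1"

```text
time_s: 12.5
tcp_pos: [0.3835, 0.2846, 0.1135]
eef_rot: [179.8, 0.5, -142.6]
contact_force: [-0.5, 0.3, 0.5]
gripper_width: 0.0876
```

```bash
python3 go.py .379 .285 .016 -142
```

```text
t 12.5 pos [0.3835 0.2846 0.1135] rot [ 179.79    0.52 -142.62] w 0.0876 F [-0.49  0.28  0.49]
turn rad now [ 0.0035  0.009  -0.0108] | shift mm (cur axes) [ 4.2  2.7 97.5] | (goal axes) [ 3.3  3.1 97.5] dist 98
```

step_arm --pt "0.003 0.009 -0.01 3 3 0 1" --pt "0 0 0 0 0 20 1" --pt "0 0 0 0 0 25 1" --pt "0 0 0 0 0 20 1" --pt "0 0 0 0 0 0 1"

```text
time_s: 13.0
tcp_pos: [0.3828, 0.2894, 0.0547]
eef_rot: [179.8, 0.6, -142.0]
contact_force: [-1.0, -0.3, 0.0]
gripper_width: 0.0875
```

```bash
python3 go.py .379 .285 .016 -142
```

```text
t 13.0 pos [0.3828 0.2894 0.0547] rot [ 179.83    0.55 -142.02] w 0.0875 F [-0.99 -0.33  0.  ]
turn rad now [ 0.0029  0.0096 -0.0004] | shift mm (cur axes) [ 6.1 -1.3 38.6] | (goal axes) [ 5.7 -1.2 38.7] dist 39
```

step_arm --pt "0.003 0.01 0 6 -1 0 1" --pt "0 0.002 0 0.5 0 12 1" --pt "0 0.002 0 0.5 0 12 1" --pt "0 0.002 0 0.5 0 8 1" --pt "0 0 0 0 0 0 1"

```text
time_s: 13.5
tcp_pos: [0.3789, 0.2866, 0.0251]
eef_rot: [179.9, -0.0, -142.0]
contact_force: [0.6, -0.6, -0.2]
gripper_width: 0.0874
```

```bash
python3 go.py .379 .285 .016 -142
```

```text
t 13.5 pos [0.3789 0.2866 0.0251] rot [ 1.7989e+02 -5.0000e-02 -1.4197e+02] w 0.0874 F [ 0.63 -0.63 -0.24]
turn rad now [ 0.0019 -0.0008  0.0005] | shift mm (cur axes) [ 0.9 -1.3  9.1] | (goal axes) [ 0.9 -1.3  9.1] dist 9
```

step_arm --pt "0.001 0 0 1 -1 6 1" --pt "0 0 0 0 0 3 1" --pt "0 0 0 0 0 0 -1" --pt "0 0 0 0 0 0 -1" --pt "0 0 0 0 0 0 -1" --pt "0 0 0 0 0 0 -1" --pt "0 0 0 0 0 0 -1" --pt "0 0 0 0 0 0 -1" --squeeze 8

```text
time_s: 14.3
tcp_pos: [0.379, 0.2854, 0.0157]
eef_rot: [180.0, -0.0, -142.0]
contact_force: [0.2, -1.1, -0.8]
gripper_width: 0.0452
```

```bash
python3 go.py .588 .137 .1 -142
```

```text
t 14.3 pos [0.379  0.2854 0.0157] rot [ 1.7996e+02 -3.0000e-02 -1.4195e+02] w 0.0452 F [ 0.19 -1.11 -0.79]
turn rad now [ 0.0007 -0.0004  0.0008] | shift mm (cur axes) [ -73.1 -245.6  -84.5] | (goal axes) [ -73.3 -245.6  -84.3] dist 270
```

step_arm --pt "0 0 0 0 0 0 -1" --pt "0 0 0 0 0 0 -1" --pt "0 0 0 0 0 -10 -1" --pt "0 0 0 0 0 -25 -1" --pt "0 0 0 0 0 -35 -1" --pt "0 0 0 0 0 -35 -1" --pt "0 0 0 0 0 -15 -1" --pt "0 0 0 0 0 0 -1"

```text
time_s: 15.1
tcp_pos: [0.3787, 0.2842, 0.1429]
eef_rot: [-180.0, -0.1, -142.0]
contact_force: [-0.0, -0.6, -0.8]
gripper_width: 0.041
```

```bash
python3 go.py .588 .137 .1 -142
```

```text
t 15.1 pos [0.3787 0.2842 0.1429] rot [-1.7998e+02 -1.2000e-01 -1.4196e+02] w 0.041 F [-0.03 -0.62 -0.75]
turn rad now [-0.0004 -0.0021  0.0008] | shift mm (cur axes) [ -74.2 -244.9   42.9] | (goal axes) [ -74.3 -244.9   42.9] dist 260
```

Held (width 41 mm). Carrying it to the plate.

step_arm --pt "0 0 0 -6 -20 0 -1" --pt "0 0 0 -11 -37 0 -1" --pt "0 0 0 -11 -37 0 -1" --pt "0 0 0 -11 -37 0 -1" --pt "0 0 0 -11 -37 0 -1" --pt "0 0 0 -11 -37 0 -1" --pt "0 0 0 -7 -22 0 -1" --pt "0 0 0 -3 -8 0 -1" --pt "0 0 0 0 0 0 -1"

```text
time_s: 16.0
tcp_pos: [0.5836, 0.1362, 0.1377]
eef_rot: [179.8, -0.4, -141.8]
contact_force: [0.0, 0.0, -0.4]
gripper_width: 0.0407
```

```bash
python3 go.py .588 .137 .033 -142; python3 w.py pics/w6.png
```

```text
t 16.0 pos [0.5836 0.1362 0.1377] rot [ 179.82   -0.42 -141.83] w 0.0407 F [ 0.04  0.02 -0.4 ]
turn rad now [ 0.0031 -0.0074  0.003 ] | shift mm (cur axes) [ -4.7  -2.4 104.7] | (goal axes) [ -3.9  -2.1 104.7] dist 105
[0.5836347  0.13624847 0.13772278] [-0.26  0.47 -0.68 -0.54  0.11 -0.27]
```

View pics/w6.png

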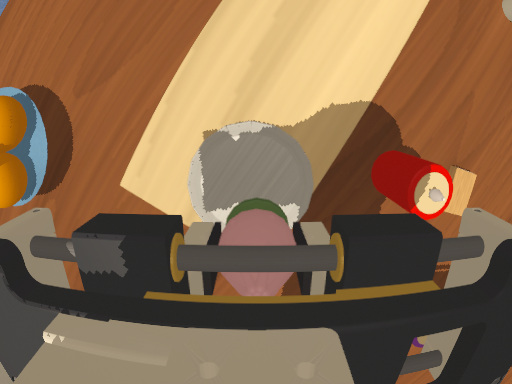

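step_arm --pt "0.003 -0.007 0.003 -4 -3 0 -1" --pt "0 0 0 0 0 20 -1" --pt "0 0 0 0 0 25 -1" --pt "0 0 0 0 0 20 -1" --pt "0 0 0 0 0 10 -1" --pt "0 0 0 0 0 0 -1"

```text
time_s: 16.65
tcp_pos: [0.5856, 0.1421, 0.0625]
eef_rot: [-180.0, 0.3, -141.6]
contact_force: [0.1, 0.6, -0.4]
gripper_width: 0.0406
```

```bash
python3 go.py .589 .138 .033 -142; python3 w.py pics/w7.png;  python3 - <<'E'
from h import *
import pickle
i=pickle.load(open('wi.pkl','rb')); print(proj('wrist',[.589,.138,.019],i))
for a in range(0,360,45): print(a,proj('wrist',[.589+.061*np.cos(np.radians(a)),.138+.061*np.sin(np.radians(a)),.019],i).round(1))
E
```

```text
t 16.65 pos [0.5856 0.1421 0.0625] rot [-179.98    0.29 -141.62] w 0.0406 F [ 0.13  0.65 -0.36]
turn rad now [-0.0004  0.005   0.0067] | shift mm (cur axes) [ 0.  -5.3 29.5] | (goal axes) [-0.2 -5.3 29.5] dist 30
[0.58562359 0.14205992 0.06254349] [ 0.82 -0.93  0.32  0.33 -0.49 -0.36]
[255.03820466 207.72442074]
0 [186.  155.3]
45 [172.9 216.2]
90 [206.3 266. ]
135 [264.1 280.7]
180 [317.8 254.6]
225 [339.1 198.2]
270 [310.6 140.6]
315 [244.4 121.2]
```

View pics/w7.png

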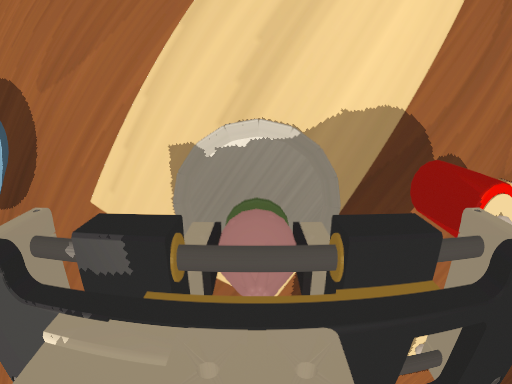

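The plate outline (174–340 wide, top at 119) matches the prediction (173–339, 121).

step_arm --pt "0 0.005 0.006 0 -5 5 -1" --pt "0 0 0 0 0 10 -1" --pt "0 0 0 0 0 9 -1" --pt "0 0 0 0 0 3 -1" --pt "0 0 0 0 0 0 -1"

```text
time_s: 17.2
tcp_pos: [0.5912, 0.1393, 0.0372]
eef_rot: [-179.9, 0.3, -141.9]
contact_force: [0.5, 0.7, 0.3]
gripper_width: 0.0409
```

```bash
python3 go.py .589 .138 .029 -142
```

```text
t 17.2 pos [0.5912 0.1393 0.0372] rot [-179.9     0.31 -141.93] w 0.0409 F [0.53 0.71 0.26]
turn rad now [-0.0017  0.0054  0.0012] | shift mm (cur axes) [2.6 0.4 8.1] | (goal axes) [2.5 0.4 8.2] dist 9
```

step_arm --pt "-0.001 0.005 0 2.5 0 3 -1" --pt "0 0 0 0 0 2 -1" --pt "0 0 0 0 0 1 -1" --pt "0 0 0 0 0 0 -1"

```text
time_s: 17.6
tcp_pos: [0.5894, 0.1375, 0.0309]
eef_rot: [-180.0, 0.0, -141.9]
contact_force: [0.8, -0.5, -0.1]
gripper_width: 0.0406
```

step_arm --pt "0 0 0 0 0 1 -1" --pt "0 0 0 0 0 0 -1"

```text
time_s: 17.8
tcp_pos: [0.5895, 0.1376, 0.0301]
eef_rot: [-180.0, 0.0, -141.9]
contact_force: [0.4, 0.0, -1.1]
gripper_width: 0.0409
```

step_arm --pt "0 0 0 0 0 1 -1" --pt "0 0 0 0 0 0 -1"

```text
time_s: 18.0
tcp_pos: [0.5896, 0.1377, 0.0292]
eef_rot: [-179.9, 0.1, -141.9]
contact_force: [-0.4, -0.1, -1.1]
gripper_width: 0.0405
```

step_arm --pt "0 0 0 0 0 1 -1" --pt "0 0 0 0 0 0 -1"

```text
time_s: 18.2
tcp_pos: [0.59, 0.1378, 0.0289]
eef_rot: [-179.9, 0.1, -141.9]
contact_force: [0.7, -0.2, -0.6]
gripper_width: 0.0403
```

step_arm --pt "0 0 0 0 0 1 -1" --pt "0 0 0 0 0 0 -1"

```text
time_s: 18.4
tcp_pos: [0.5903, 0.1379, 0.0289]
eef_rot: [-179.9, 0.1, -141.9]
contact_force: [0.2, -0.9, -0.4]
gripper_width: 0.0407
```

Contact at 0.0289 as expected. Releasing and lifting.

step_arm --pt "0 0 0 0 0 0 0.2" --pt "0 0 0 0 0 0 0.5" --pt "0 0 0 0 0 0 1" --pt "0 0 0 0 0 0 1" --pt "0 0 0 0 0 0 1" --pt "0 0 0 0 0 0 1"

```text
time_s: 19.0
tcp_pos: [0.5904, 0.1379, 0.0284]
eef_rot: [-179.9, 0.1, -141.9]
contact_force: [0.3, -0.1, -0.2]
gripper_width: 0.0832
```

step_arm --pt "0 0 0 0 0 -10 1" --pt "0 0 0 0 0 -25 1" --pt "0 0 0 0 0 -35 1" --pt "0 0 0 0 0 -40 1" --pt "0 0 0 0 0 -40 1" --pt "0 0 0 0 0 -40 1"

```text
time_s: 19.6
tcp_pos: [0.5864, 0.136, 0.2217]
eef_rot: [180.0, -0.5, -141.9]
contact_force: [0.4, 1.0, -0.3]
gripper_width: 0.0878
```

```bash
python3 go.py .36 -.298 .2 -142; python3 go.py .36 -.298 .2 -120
```

```text
t 19.6 pos [0.5864 0.136  0.2217] rot [ 179.98   -0.55 -141.93] w 0.0878 F [ 0.39  0.95 -0.33]
turn rad now [ 0.0004 -0.0095  0.0012] | shift mm (cur axes) [ 445.6 -202.1   25.8] | (goal axes) [ 445.6 -202.6   21.7] dist 490
t 19.6 pos [0.5864 0.136  0.2217] rot [ 179.98   -0.55 -141.93] w 0.0878 F [ 0.39  0.95 -0.33]
turn rad now [ 0.0022 -0.0093 -0.3828] | shift mm (cur axes) [ 445.6 -202.1   25.8] | (goal axes) [489.1 -21.   21.7] dist 490
```

step_arm --pt "0 -0.009 0 0 0 0 1" --pt "0 0 -0.11 0 0 0 1" --pt "0 0 -0.11 0 0 0 1" --pt "0 0 -0.11 0 0 0 1" --pt "0 0 -0.11 0 0 0 1" --pt "0 0 -0.11 0 0 0 1" --pt "0 0 0 0 0 0 1"

```text
time_s: 20.3
tcp_pos: [0.5896, 0.137, 0.2367]
eef_rot: [-179.2, 0.9, -109.2]
contact_force: [-0.0, 0.4, -0.2]
gripper_width: 0.0875
```

```bash
python3 go.py .36 -.298 .2 -110
python3 - <<'E'
from h import *
for n in('top','scene'): cv2.imwrite(f'pics/{n}3.png',r.capture(n)[...,::-1])
E
```

```text
t 20.3 pos [0.5896 0.137  0.2367] rot [-179.16    0.85 -109.16] w 0.0875 F [-0.01  0.35 -0.17]
turn rad now [-0.0145  0.015   0.0145] | shift mm (cur axes) [486.7  74.5  28.4] | (goal axes) [487.3  67.   36.7] dist 493
```

View pics/scene3.png

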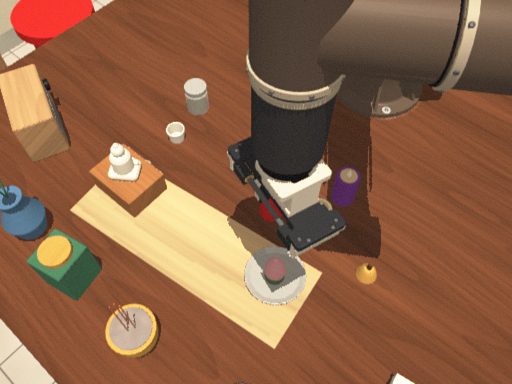

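The lotus stands in the plate at (275,269) and the sage is on the box. On to the jar.

step_arm --pt "-0.014 0.015 0.014 20 3 0 1" --pt "0 0 0 46 6 0 1" --pt "0 0 0 46 6 0 1" --pt "0 0 0 46 6 0 1" --pt "0 0 0 46 6 0 1" --pt "0 0 0 46 6 0 1" --pt "0 0 0 46 6 0 1" --pt "0 0 0 46 6 0 1" --pt "0 0 0 46 6 0 1" --pt "0 0 0 46 6 0 1"

```text
time_s: 21.4
tcp_pos: [0.3694, -0.2605, 0.2379]
eef_rot: [179.9, -0.2, -111.5]
contact_force: [0.7, 0.2, 0.1]
gripper_width: 0.0879
```

```bash
python3 go.py .36 -.298 .2 -110
```

```text
t 21.4 pos [ 0.3694 -0.2605  0.2379] rot [ 179.86   -0.24 -111.52] w 0.0879 F [0.7  0.16 0.12]
turn rad now [ 0.0025 -0.0042 -0.0266] | shift mm (cur axes) [38.2 -5.1 38. ] | (goal axes) [38.5 -4.  37.9] dist 54
```

step_arm --pt "0.002 -0.004 -0.026 15 -2 0 1" --pt "0 0 0 12 -1 25 1" --pt "0 0 0 5 0 20 1" --pt "0 0 0 0 0 0 1" --pt "0 0 0 0 0 0 1"

```text
time_s: 21.9
tcp_pos: [0.3533, -0.2982, 0.1939]
eef_rot: [180.0, -0.0, -111.2]
contact_force: [-0.3, -0.1, 2.0]
gripper_width: 0.0874
```

```bash
python3 go.py .36 -.298 .022 -110; python3 w.py pics/w8.png;  python3 - <<'E'
from h import *
import pickle
i=pickle.load(open('wi.pkl','rb')); print(proj('wrist',[.36,-.298,.075],i),proj('wrist',[.36,-.298,.0],i))
E
```

```text
t 21.9 pos [ 0.3533 -0.2982  0.1939] rot [ 1.8000e+02 -4.0000e-02 -1.1125e+02] w 0.0874 F [-0.26 -0.15  2.03]
turn rad now [ 0.0001 -0.0008 -0.0218] | shift mm (cur axes) [ -2.7  -6.2 171.9] | (goal axes) [ -2.4  -6.2 171.9] dist 172
[ 0.3532941  -0.29815073  0.19391134] [-0.68  0.31 -0.86 -0.26  0.01 -0.58]
[252.0892022  181.44722375] [252.96029665 167.37051598]
```

View pics/w8.png

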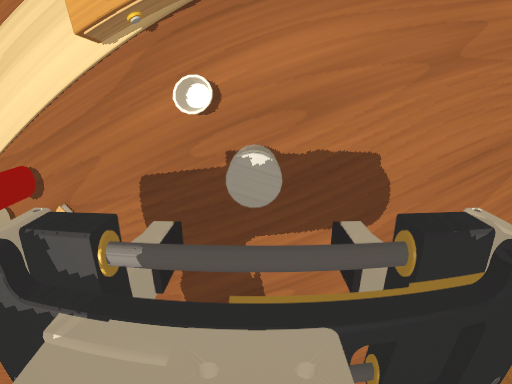

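step_arm --pt "0 0 -0.022 -2 -6 5 1" --pt "0 0 0 0 0 25 1" --pt "0 0 0 0 0 30 1" --pt "0 0 0 0 0 20 1" --pt "0 0 0 0 0 0 1"

```text
time_s: 22.45
tcp_pos: [0.3663, -0.2979, 0.116]
eef_rot: [-179.4, -0.0, -109.5]
contact_force: [-0.4, 0.2, 1.1]
gripper_width: 0.0879
```

```bash
python3 go.py .36 -.298 .022 -110
```

```text
t 22.45 pos [ 0.3663 -0.2979  0.116 ] rot [-1.7941e+02 -5.0000e-02 -1.0949e+02] w 0.0879 F [-0.4   0.23  1.14]
turn rad now [-0.0103 -0.0008  0.0089] | shift mm (cur axes) [ 2.1  6.9 94. ] | (goal axes) [ 2.2  5.9 94. ] dist 94
```

step_arm --pt "-0.01 -0.001 0.008 2 6 0 1" --pt "0 0 0 0 0 15 1" --pt "0 0 0 0 0 15 1" --pt "0 0 0 0 0 0 1"

```text
time_s: 22.85
tcp_pos: [0.3634, -0.2982, 0.0903]
eef_rot: [-179.7, -0.0, -109.8]
contact_force: [-0.1, 0.4, -0.9]
gripper_width: 0.0877
```

```bash
python3 go.py .36 -.298 .022 -110
```

```text
t 22.85 pos [ 0.3634 -0.2982  0.0903] rot [-1.7970e+02 -1.0000e-02 -1.0978e+02] w 0.0877 F [-0.15  0.42 -0.94]
turn rad now [-0.0053 -0.0002  0.0039] | shift mm (cur axes) [ 0.9  3.6 68.3] | (goal axes) [ 1.   3.3 68.3] dist 68
```

step_arm --pt "-0.005 0 0.004 1 3 0 1" --pt "-0.002 0 0 0 1 18 1" --pt "-0.002 0 0 0 1 20 1" --pt "-0.002 0 0 0 1 18 1" --pt "0 0 0 0 0 0 1"

```text
time_s: 23.35
tcp_pos: [0.3617, -0.2989, 0.0403]
eef_rot: [-179.8, -0.0, -110.0]
contact_force: [0.1, -0.4, 0.2]
gripper_width: 0.0874
```

```bash
python3 go.py .36 -.298 .022 -110
```

```text
t 23.35 pos [ 0.3617 -0.2989  0.0403] rot [-1.7977e+02 -3.0000e-02 -1.0996e+02] w 0.0874 F [ 0.11 -0.39  0.21]
turn rad now [-0.004  -0.0006  0.0007] | shift mm (cur axes) [-0.2  2.  18.3] | (goal axes) [-0.2  1.9 18.3] dist 18
```

step_arm --pt "-0.004 0 0 0 2 10 1" --pt "-0.001 0 0 0 0.5 8 1" --pt "0 0 0 0 0 0 1" --pt "0 0 0 0 0 0 -1" --pt "0 0 0 0 0 0 -1" --pt "0 0 0 0 0 0 -1" --pt "0 0 0 0 0 0 -1" --pt "0 0 0 0 0 0 -1" --pt "0 0 0 0 0 0 -1" --squeeze 15

```text
time_s: 24.25
tcp_pos: [0.3622, -0.2991, 0.0256]
eef_rot: [-179.7, -0.0, -109.9]
contact_force: [-0.5, 1.1, -1.4]
gripper_width: 0.0556
```

```bash
python3 go.py .61 -.052 .12 -110
```

```text
t 24.25 pos [ 0.3622 -0.2991  0.0256] rot [-1.7971e+02 -4.0000e-02 -1.0993e+02] w 0.0556 F [-0.48  1.12 -1.35]
turn rad now [-0.005  -0.0007  0.0013] | shift mm (cur axes) [-316.7 -149.3  -93.9] | (goal axes) [-316.9 -148.4  -94.4] dist 362
```

step_arm --pt "-0.005 0 0 0 1 -10 -1" --pt "0 0 0 0 0 -25 -1" --pt "0 0 0 0 0 -35 -1" --pt "0 0 0 0 0 -25 -1" --pt "0 0 0 0 0 -10 -1" --pt "0 0 0 0 0 0 -1"

```text
time_s: 24.85
tcp_pos: [0.3588, -0.2977, 0.132]
eef_rot: [179.6, -0.0, -110.0]
contact_force: [-0.2, -0.3, -1.7]
gripper_width: 0.0557
```

```bash
python3 go.py .61 -.052 .12 -110
```

```text
t 24.85 pos [ 0.3588 -0.2977  0.132 ] rot [ 1.7963e+02 -1.0000e-02 -1.0999e+02] w 0.0557 F [-0.19 -0.29 -1.71]
turn rad now [ 0.0064 -0.0002  0.0002] | shift mm (cur axes) [-316.8 -152.1   10.9] | (goal axes) [-316.8 -152.    12. ] dist 352
```

step_arm --pt "0.006 0 0 -20 -10 0 -1" --pt "0 0 0 -38 -18 0 -1" --pt "0 0 0 -38 -18 0 -1" --pt "0 0 0 -38 -18 0 -1" --pt "0 0 0 -38 -18 0 -1" --pt "0 0 0 -38 -18 0 -1" --pt "0 0 0 -38 -18 0 -1" --pt "0 0 0 -30 -15 0 -1" --pt "0 0 0 -15 -8 0 -1" --pt "0 0 0 0 0 0 -1"

```text
time_s: 25.85
tcp_pos: [0.5921, -0.0608, 0.1125]
eef_rot: [178.8, -0.3, -110.3]
contact_force: [0.2, -0.5, -2.1]
gripper_width: 0.0559
```

```bash
python3 go.py .61 -.052 .034 -110
```

```text
t 25.85 pos [ 0.5921 -0.0608  0.1125] rot [ 178.83   -0.34 -110.33] w 0.0559 F [ 0.22 -0.52 -2.11]
turn rad now [ 0.0205 -0.0058 -0.0059] | shift mm (cur axes) [-14.9 -15.4  78.2] | (goal axes) [-14.4 -13.8  78.5] dist 81
```

step_arm --pt "0.02 -0.006 -0.006 -14 -15 0 -1" --pt "0 0 0 0 0 20 -1" --pt "0 0 0 0 0 20 -1" --pt "0 0 0 0 0 10 -1" --pt "0 0 0 0 0 0 -1"

```text
time_s: 26.35
tcp_pos: [0.6088, -0.0547, 0.0561]
eef_rot: [179.8, -0.1, -110.1]
contact_force: [0.2, -0.3, -1.0]
gripper_width: 0.0554
```

```bash
python3 go.py .6115 -.0525 .034 -110
```

```text
t 26.35 pos [ 0.6088 -0.0547  0.0561] rot [ 1.7977e+02 -1.1000e-01 -1.1009e+02] w 0.0554 F [ 0.2  -0.3  -1.04]
turn rad now [ 0.0039 -0.002  -0.0015] | shift mm (cur axes) [-3.1 -1.9 22.1] | (goal axes) [-3.1 -1.8 22.1] dist 22
```

step_arm --pt "0.004 -0.002 -0.001 -3 -2 5 -1" --pt "0 0 0 0 0 8 -1" --pt "0 0 0 0 0 5 -1" --pt "0 0 0 0 0 0 -1"

```text
time_s: 26.75
tcp_pos: [0.6126, -0.0532, 0.0384]
eef_rot: [-179.8, 0.1, -110.1]
contact_force: [-0.1, -0.3, -2.6]
gripper_width: 0.0554
```

step_arm --pt "0 0 0 0 0 1.5 -1" --pt "0 0 0 0 0 0 -1"

```text
time_s: 26.95
tcp_pos: [0.6129, -0.0532, 0.0373]
eef_rot: [-179.8, 0.1, -110.1]
contact_force: [0.7, 0.9, -2.1]
gripper_width: 0.0557
```

```bash
python3 go.py .6115 -.0525 .034 -110; python3 w.py pics/w9.png
```

```text
t 26.95 pos [ 0.6129 -0.0532  0.0373] rot [-1.7981e+02  8.0000e-02 -1.1006e+02] w 0.0557 F [ 0.67  0.88 -2.05]
turn rad now [-0.0033  0.0015 -0.0011] | shift mm (cur axes) [-0.1  1.6  3.2] | (goal axes) [-0.1  1.6  3.3] dist 4
[ 0.61294516 -0.05317321  0.037253  ] [-0.02 -0.44  0.38  0.18 -0.11  0.02]
```

View pics/w9.png

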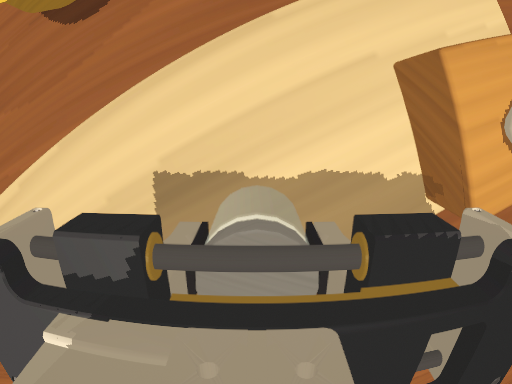

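step_arm --pt "-0.003 0.001 0 0 1.5 1.5 -1" --pt "0 0 0 0 0 0 -1"

```text
time_s: 27.2
tcp_pos: [0.6119, -0.0525, 0.0364]
eef_rot: [-179.9, 0.1, -110.1]
contact_force: [0.5, -0.3, -1.6]
gripper_width: 0.056
```

step_arm --pt "0 0 0 0 0 1.5 -1" --pt "0 0 0 0 0 0 -1"

```text
time_s: 27.4
tcp_pos: [0.6121, -0.0524, 0.035]
eef_rot: [-179.9, 0.1, -110.0]
contact_force: [0.1, 0.8, -1.9]
gripper_width: 0.0559
```

step_arm --pt "0 0 0 0 0 1.2 -1" --pt "0 0 0 0 0 0 -1"

```text
time_s: 27.6
tcp_pos: [0.6122, -0.0524, 0.0338]
eef_rot: [-179.9, 0.1, -110.0]
contact_force: [0.5, 1.2, -1.2]
gripper_width: 0.056
```

step_arm --pt "0 0 0 0 0 1.2 -1" --pt "0 0 0 0 0 0 -1"

```text
time_s: 27.8
tcp_pos: [0.6125, -0.0523, 0.0339]
eef_rot: [-179.9, 0.1, -110.0]
contact_force: [-0.2, 0.4, -1.5]
gripper_width: 0.0559
```

Seated at 0.0338. Releasing.

step_arm --pt "0 0 0 0 0 0 0.4" --pt "0 0 0 0 0 0 0.7" --pt "0 0 0 0 0 0 1" --pt "0 0 0 0 0 0 1" --pt "0 0 0 0 0 0 1" --pt "0 0 0 0 0 0 1"

```text
time_s: 28.4
tcp_pos: [0.6133, -0.0524, 0.0343]
eef_rot: [-179.8, 0.1, -110.0]
contact_force: [0.2, 0.3, 0.3]
gripper_width: 0.0874
```

step_arm --pt "0 0 0 0 0 -10 1" --pt "0 0 0 0 0 -25 1" --pt "0 0 0 0 0 -35 1" --pt "0 0 0 0 0 -40 1" --pt "0 0 0 0 0 -40 1" --pt "0 0 0 0 0 -40 1"

```text
time_s: 29.0
tcp_pos: [0.6086, -0.0532, 0.2274]
eef_rot: [179.6, -0.3, -110.0]
contact_force: [0.8, 0.7, -0.1]
gripper_width: 0.0878
```

```bash
python3 go.py .445 .133 .2 -135
```

```text
t 29.0 pos [ 0.6086 -0.0532  0.2274] rot [ 179.6    -0.25 -110.04] w 0.0878 F [ 0.81  0.69 -0.06]
turn rad now [ 0.0059 -0.0059  0.4357] | shift mm (cur axes) [-119.   217.3   28.4] | (goal axes) [-15.9 247.4  27.4] dist 249
```

step_arm --pt "0.006 -0.006 0 0 0 0 1" --pt "0 0 0.109 0 0 0 1" --pt "0 0 0.109 0 0 0 1" --pt "0 0 0.109 0 0 0 1" --pt "0 0 0.109 0 0 0 1" --pt "0 0 0 0 0 0 1"

```text
time_s: 29.6
tcp_pos: [0.6121, -0.0533, 0.2417]
eef_rot: [-179.4, 1.0, -135.9]
contact_force: [-0.2, 0.7, -1.0]
gripper_width: 0.0875
```

```bash
python3 go.py .445 .133 .2 -135
```

```text
t 29.6 pos [ 0.6121 -0.0533  0.2417] rot [-179.38    1.   -135.88] w 0.0875 F [-0.19  0.7  -0.98]
turn rad now [-0.0109  0.0173 -0.0154] | shift mm (cur axes) [ -9.  250.5  39.2] | (goal axes) [-13.6 249.9  41.7] dist 254
```

step_arm --pt "-0.011 0.017 -0.015 0 20 0 1" --pt "0 0 0 -3 42 5 1" --pt "0 0 0 -3 42 5 1" --pt "0 0 0 -3 42 5 1" --pt "0 0 0 -3 42 5 1" --pt "0 0 0 -2 35 5 1" --pt "0 0 0 -1 10 5 1" --pt "0 0 0 0 0 0 1" --pt "0 0 0 0 0 0 1"

```text
time_s: 30.5
tcp_pos: [0.4475, 0.1272, 0.2118]
eef_rot: [179.9, -0.1, -133.3]
contact_force: [1.1, 0.2, 0.5]
gripper_width: 0.0881
```

```bash
python3 go.py .445 .133 .045 -135; python3 w.py pics/w10.png;  python3 - <<'E'
from h import *
import pickle
i=pickle.load(open('wi.pkl','rb')); print(proj('wrist',[.445,.133,.085],i),proj('wrist',[.445,.133,.104],i))
for n in('top','scene'): cv2.imwrite(f'pics/{n}4.png',r.capture(n)[...,::-1])
E
```

```text
t 30.5 pos [0.4475 0.1272 0.2118] rot [ 1.7994e+02 -8.0000e-02 -1.3331e+02] w 0.0881 F [1.08 0.16 0.53]
turn rad now [ 0.001  -0.0014  0.0294] | shift mm (cur axes) [ -2.7   5.7 166.8] | (goal axes) [ -2.3   5.9 166.8] dist 167
[0.44754524 0.12722387 0.21184638] [ 0.68 -0.24 -0.32 -0.14 -0.04  0.78]
[252.57029548 191.93264778] [252.33755967 197.26245965]
```

View pics/w10.png

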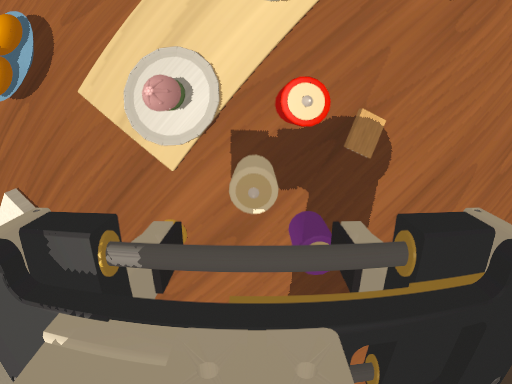

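View pics/top4.png

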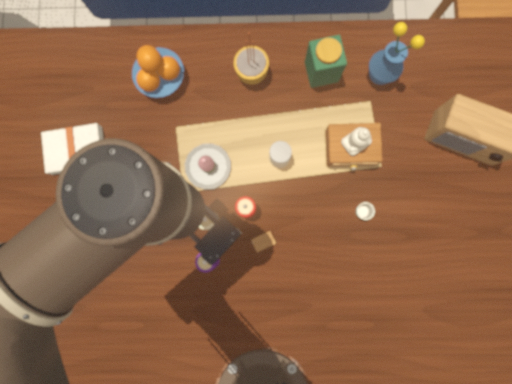

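Cream candle at (254,190), predicted (252.5,192). The top view shows the jar at (281,153), the lotus at (207,164) and the sage at (357,140).

Run:
```python
from m import *
t=hsv('pics/top4.png');H,S,V=t[...,0],t[...,1],t[...,2]
b,st,ce=big((S<60)&(V>120),(281,153)); print(st,ce,onz('top',ce,.083))
```

```text
[269 141  23  23 412] [280.06796117 151.91019417] [ 0.608043  -0.0523085  0.083    ]
```

step_arm --pt "0 0 0.029 -2 6 5 1" --pt "0 0 0 0 0 25 1" --pt "0 0 0 0 0 25 1" --pt "0 0 0 0 0 0 1"

```text
time_s: 31.05
tcp_pos: [0.4481, 0.1301, 0.156]
eef_rot: [180.0, -0.0, -135.5]
contact_force: [0.0, -0.7, 0.4]
gripper_width: 0.088
```

```bash
python3 go.py .445 .133 .045 -135
```

```text
t 31.05 pos [0.4481 0.1301 0.156 ] rot [ 1.7999e+02 -1.0000e-02 -1.3549e+02] w 0.088 F [ 0.01 -0.69  0.39]
turn rad now [ 0.0002 -0.0001 -0.0086] | shift mm (cur axes) [  0.2   4.2 111. ] | (goal axes) [  0.2   4.3 111. ] dist 111
```

step_arm --pt "0 0 -0.008 0 4 10 1" --pt "0 0 0 0 0 25 1" --pt "0 0 0 0 0 20 1" --pt "0 0 0 0 0 0 1"

```text
time_s: 31.45
tcp_pos: [0.4482, 0.1331, 0.1018]
eef_rot: [-179.9, 0.2, -135.1]
contact_force: [-0.4, -0.3, 0.4]
gripper_width: 0.0876
```

```bash
python3 go.py .445 .133 .045 -135
```

```text
t 31.45 pos [0.4482 0.1331 0.1018] rot [-179.93    0.21 -135.09] w 0.0876 F [-0.42 -0.34  0.37]
turn rad now [-0.0013  0.0036 -0.0016] | shift mm (cur axes) [ 2.6  2.3 56.8] | (goal axes) [ 2.4  2.2 56.8] dist 57
```

step_arm --pt "-0.001 0.004 -0.001 2.5 2.5 5 1" --pt "0 0.001 0 0.5 0.5 20 1" --pt "0 0.001 0 0.5 0.5 15 1" --pt "0 0 0 0 0 6 1" --pt "0 0 0 0 0 0 1"

```text
time_s: 31.95
tcp_pos: [0.4462, 0.1353, 0.0592]
eef_rot: [-179.9, 0.3, -135.0]
contact_force: [-0.6, 0.1, 0.6]
gripper_width: 0.0877
```

```bash
python3 go.py .445 .133 .046 -135
```

```text
t 31.95 pos [0.4462 0.1353 0.0592] rot [-179.89    0.25 -134.96] w 0.0877 F [-0.61  0.09  0.6 ]
turn rad now [-0.0019  0.0044  0.0007] | shift mm (cur axes) [ 2.6 -0.7 13.2] | (goal axes) [ 2.5 -0.8 13.2] dist 13
```

step_arm --pt "-0.002 0.004 0 2.5 -0.5 5 1" --pt "0 0 0 0 0 5 1" --pt "0 0 0 0 0 2 1" --pt "0 0 0 0 0 0 -1" --pt "0 0 0 0 0 0 -1" --pt "0 0 0 0 0 0 -1" --pt "0 0 0 0 0 0 -1" --pt "0 0 0 0 0 0 -1" --pt "0 0 0 0 0 0 -1" --pt "0 0 0 0 0 0 -1" --squeeze 15

```text
time_s: 32.95
tcp_pos: [0.4464, 0.1342, 0.0491]
eef_rot: [-180.0, 0.3, -134.9]
contact_force: [-0.5, 0.6, -1.8]
gripper_width: 0.0499
```

```bash
python3 go.py .445 .133 .19 -135
```

```text
t 32.95 pos [0.4464 0.1342 0.0491] rot [-179.97    0.26 -134.93] w 0.0499 F [-0.53  0.56 -1.76]
turn rad now [-0.0004  0.0046  0.0012] | shift mm (cur axes) [   1.2    0.  -140.9] | (goal axes) [ 1.800e+00  1.000e-01 -1.409e+02] dist 141
```

step_arm --pt "0 0.004 0 0 0 -10 -1" --pt "0 0 0 0 0 -25 -1" --pt "0 0 0 0 0 -35 -1" --pt "0 0 0 0 0 -35 -1" --pt "0 0 0 0 0 -25 -1" --pt "0 0 0 0 0 -10 -1" --pt "0 0 0 0 0 0 -1"

```text
time_s: 33.65
tcp_pos: [0.4444, 0.133, 0.1922]
eef_rot: [179.9, -0.3, -135.0]
contact_force: [-0.0, -0.3, -1.5]
gripper_width: 0.0495
```

```bash
python3 go.py .445 .133 .19 -83.3
```

```text
t 33.65 pos [0.4444 0.133  0.1922] rot [ 179.95   -0.29 -134.99] w 0.0495 F [-0.03 -0.26 -1.51]
turn rad now [ 0.0031 -0.0042 -0.9021] | shift mm (cur axes) [-0.4 -0.4  2.2] | (goal axes) [ 0.1 -0.6  2.2] dist 2
```

step_arm --pt "0 -0.005 -0.06 0 0 0 -1" --pt "0 0 -0.1 0 0 0 -1" --pt "0 0 -0.1 0 0 0 -1" --pt "0 0 -0.1 0 0 0 -1" --pt "0 0 -0.1 0 0 0 -1" --pt "0 0 -0.1 0 0 0 -1" --pt "0 0 -0.1 0 0 0 -1" --pt "0 0 -0.1 0 0 0 -1" --pt "0 0 -0.1 0 0 0 -1" --pt "0 0 0 0 0 0 -1"

```text
time_s: 34.65
tcp_pos: [0.4364, 0.1287, 0.1746]
eef_rot: [178.6, -0.5, -83.9]
contact_force: [-1.5, -0.1, -1.5]
gripper_width: 0.0496
```

```bash
python3 go.py .694 -.042 .19 -83.3
```

```text
t 34.65 pos [0.4364 0.1287 0.1746] rot [178.64  -0.5  -83.91] w 0.0496 F [-1.52 -0.14 -1.47]
turn rad now [ 0.0237 -0.0086 -0.0108] | shift mm (cur axes) [ 197.2 -237.7  -19.3] | (goal axes) [ 199.6 -235.9  -15.4] dist 309
```

step_arm --pt "0.024 -0.009 -0.011 0 0 -15 -1" --pt "0 0 0 15 -18 -4 -1" --pt "0 0 0 28 -33 -4 -1" --pt "0 0 0 28 -33 -4 -1" --pt "0 0 0 28 -33 -4 -1" --pt "0 0 0 28 -33 -4 -1" --pt "0 0 0 28 -33 -4 -1" --pt "0 0 0 22 -26 -4 -1" --pt "0 0 0 12 -15 -2 -1" --pt "0 0 0 0 0 0 -1"

```text
time_s: 35.65
tcp_pos: [0.6878, -0.0429, 0.2255]
eef_rot: [-179.4, -0.0, -84.4]
contact_force: [-0.8, -0.4, -1.4]
gripper_width: 0.0496
```

```bash
python3 go.py .694 -.042 .19 -83.3
```

```text
t 35.65 pos [ 0.6878 -0.0429  0.2255] rot [-1.7942e+02 -3.0000e-02 -8.4430e+01] w 0.0496 F [-0.78 -0.4  -1.42]
turn rad now [-0.0101 -0.0006 -0.0197] | shift mm (cur axes) [-0.3 -5.9 35.6] | (goal axes) [-0.1 -6.3 35.5] dist 36
```

step_arm --pt "-0.01 0 -0.02 0 -6 10 -1" --pt "0 0 0 0 0 25 -1" --pt "0 0 0 0 0 25 -1" --pt "0 0 0 0 0 15 -1" --pt "0 0 0 0 0 0 -1"

```text
time_s: 36.15
tcp_pos: [0.6925, -0.0401, 0.1478]
eef_rot: [-180.0, -0.0, -83.3]
contact_force: [0.5, -0.1, -0.1]
gripper_width: 0.0492
```

```bash
python3 go.py .694 -.042 .06 -83.3
```

```text
t 36.15 pos [ 0.6925 -0.0401  0.1478] rot [-180.     -0.    -83.28] w 0.0492 F [ 0.45 -0.13 -0.09]
turn rad now [-0.     -0.      0.0003] | shift mm (cur axes) [ 2.1 -1.2 87.8] | (goal axes) [ 2.1 -1.2 87.8] dist 88
```

step_arm --pt "0 0 0 2 -2 10 -1" --pt "0 0 0 0 0 25 -1" --pt "0 0 0 0 0 20 -1" --pt "0 0 0 0 0 10 -1" --pt "0 0 0 0 0 0 -1"

```text
time_s: 36.65
tcp_pos: [0.6966, -0.0398, 0.0835]
eef_rot: [-179.7, -0.0, -83.1]
contact_force: [-0.4, -0.1, -1.2]
gripper_width: 0.0496
```

```bash
python3 go.py .694 -.042 .06 -83.3; python3 w.py pics/w11.png
```

```text
t 36.65 pos [ 0.6966 -0.0398  0.0835] rot [-1.797e+02 -3.000e-02 -8.311e+01] w 0.0496 F [-0.45 -0.12 -1.19]
turn rad now [-0.0052 -0.0004  0.0033] | shift mm (cur axes) [ 1.8  3.  23.5] | (goal axes) [ 1.9  2.8 23.5] dist 24
[ 0.69661061 -0.03982663  0.08352935] [ 0.17 -0.49  0.76  0.5  -0.53 -0.05]
```

View pics/w11.png

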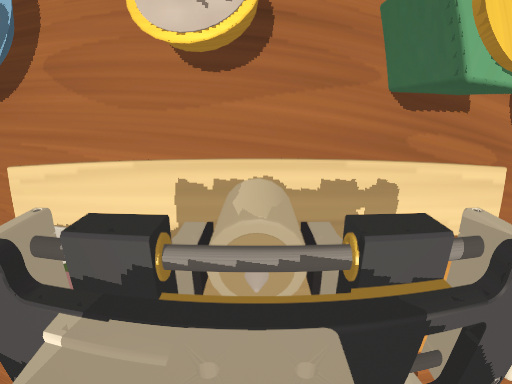

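step_arm --pt "-0.005 0 0.003 2 3 5 -1" --pt "0 0 0 0 0 10 -1" --pt "0 0 0 0 0 5 -1" --pt "0 0 0 0 0 0 -1"

```text
time_s: 37.1
tcp_pos: [0.6962, -0.0422, 0.0663]
eef_rot: [-179.7, -0.0, -83.3]
contact_force: [0.2, -0.6, -1.0]
gripper_width: 0.0498
```

```bash
python3 go.py .694 -.042 .057 -83.3
```

```text
t 37.1 pos [ 0.6962 -0.0422  0.0663] rot [-1.7965e+02 -3.0000e-02 -8.3270e+01] w 0.0498 F [ 0.17 -0.57 -1.  ]
turn rad now [-0.0061 -0.0006  0.0005] | shift mm (cur axes) [-0.5  2.2  9.3] | (goal axes) [-0.4  2.2  9.3] dist 10
```

step_arm --pt "-0.006 0 0 0 2 3 -1" --pt "0 0 0 0 0 3 -1" --pt "0 0 0 0 0 0 -1"

```text
time_s: 37.4
tcp_pos: [0.6943, -0.0425, 0.0602]
eef_rot: [-180.0, -0.0, -83.3]
contact_force: [-0.4, -0.3, -1.7]
gripper_width: 0.0498
```

step_arm --pt "0 0 0 0 0 1.5 -1" --pt "0 0 0 0 0 0 -1"

```text
time_s: 37.6
tcp_pos: [0.6945, -0.0424, 0.0587]
eef_rot: [-180.0, -0.0, -83.3]
contact_force: [0.3, -0.1, -2.4]
gripper_width: 0.05
```

step_arm --pt "0 0 0 0 0 1.5 -1" --pt "0 0 0 0 0 0 -1"

```text
time_s: 37.8
tcp_pos: [0.6948, -0.0424, 0.0575]
eef_rot: [-179.9, -0.0, -83.3]
contact_force: [0.1, 0.3, -0.6]
gripper_width: 0.0497
```

step_arm --pt "0 0 0 0 0 1.2 -1" --pt "0 0 0 0 0 0 -1"

```text
time_s: 38.0
tcp_pos: [0.6954, -0.0425, 0.0575]
eef_rot: [-179.9, -0.1, -83.2]
contact_force: [-0.5, -0.0, -0.5]
gripper_width: 0.0501
```

Seated at 0.0575. Release and retreat.

step_arm --pt "0 0 0 0 0 0 0.3" --pt "0 0 0 0 0 0 0.6" --pt "0 0 0 0 0 0 1" --pt "0 0 0 0 0 0 1" --pt "0 0 0 0 0 0 1" --pt "0 0 0 0 0 0 1"

```text
time_s: 38.6
tcp_pos: [0.6957, -0.0424, 0.0575]
eef_rot: [-179.8, -0.1, -83.2]
contact_force: [-0.7, 0.4, 0.6]
gripper_width: 0.0865
```

step_arm --pt "0 0 0 0 0 -10 1" --pt "0 0 0 0 0 -25 1" --pt "0 0 0 0 0 -35 1" --pt "0 0 0 0 0 -40 1" --pt "0 0 0 0 0 -40 1" --pt "0 0 0 0 0 -40 1"

```text
time_s: 39.2
tcp_pos: [0.6915, -0.0428, 0.2498]
eef_rot: [179.4, -0.1, -83.3]
contact_force: [1.1, 0.3, -0.2]
gripper_width: 0.0878
```

step_arm --pt "0 0 0 -10 40 0 1" --pt "0 0 0 -20 45 0 1" --pt "0 0 0 -20 45 0 1" --pt "0 0 0 -40 25 0 1" --pt "0 0 0 -45 20 0 1" --pt "0 0 0 -45 10 0 1" --pt "0 0 0 -45 10 0 1" --pt "0 0 0 -45 0 0 1" --pt "0 0 0 -45 0 0 1" --pt "0 0 0 0 0 0 1"

```text
time_s: 40.2
tcp_pos: [0.457, 0.2545, 0.2685]
eef_rot: [-178.9, 0.3, -83.4]
contact_force: [0.3, -0.5, -0.9]
gripper_width: 0.0876
```

```bash
python3 go.py .45 .3 .25 -83
python3 - <<'E'
from h import *
for n in('top','scene'): cv2.imwrite(f'pics/{n}5.png',r.capture(n)[...,::-1])
E
```

```text
t 40.2 pos [0.457  0.2545 0.2685] rot [-178.92    0.31  -83.44] w 0.0876 F [ 0.31 -0.53 -0.86]
turn rad now [-0.0189  0.0053 -0.0077] | shift mm (cur axes) [-45.9   2.1  18.8] | (goal axes) [-46.    1.4  18.5] dist 50
```

View pics/top5.png

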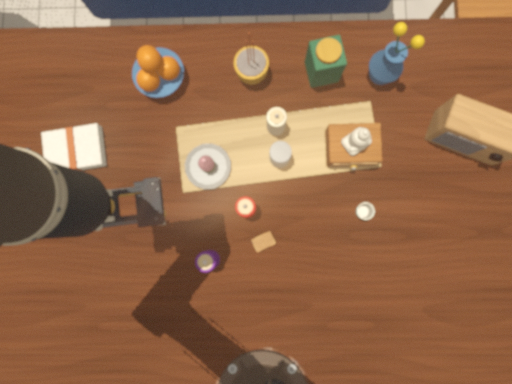

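View pics/scene5.png

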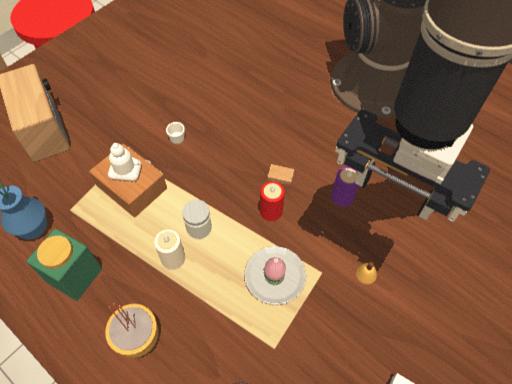

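Both views show the full layout: sage on the box, lotus on the plate, jar in the middle, candle behind it, bystanders where they were. Last measurements follow.

Run:
```python
from m import *
t=hsv('pics/top5.png');H,S,V=t[...,0],t[...,1],t[...,2]
org=np.array([.610,-.052]);yb=np.array([-.116,.993]);xb=np.array([.993,.116])
def rep(n,p): d=p[:2]-org; print(n,p.round(4),'board x,y',(d@xb).round(4),(d@yb).round(4))
_,st,ce=big((S<60)&(V>120),(281,153));rep('jar',onz('top',ce,.083));J=onz('top',ce,.083)
cr=cv2.imread('pics/top5.png')[95:185,180:390];cv2.imwrite('pics/f1.png',cv2.resize(cr,None,fx=3.8,fy=3.8,interpolation=cv2.INTER_CUBIC))
cr=cv2.imread('pics/scene5.png')[130:310,80:320];cv2.imwrite('pics/f2.png',cv2.resize(cr,None,fx=3.3,fy=3.3,interpolation=cv2.INTER_CUBIC))
a=cv2.imread('pics/scene0.png');b=cv2.imread('pics/scene5.png');
for n,(x,y,w,h) in {'cup':(160,115,32,34),'match':(262,160,38,26),'bell':(352,258,30,30)}.items():
    p=cv2.matchTemplate(b[y-12:y+h+12,x-12:x+w+12],a[y:y+h,x:x+w],cv2.TM_CCOEFF_NORMED);_,s,_,l=cv2.minMaxLoc(p);print(n,'shift px',l[0]-12,l[1]-12,round(s,2))
```

```text
jar [ 0.608 -0.052  0.083] board x,y -0.002 0.0002
cup shift px 0 0 1.0
match shift px 0 0 1.0
bell shift px 0 0 0.91
```

View pics/f1.png

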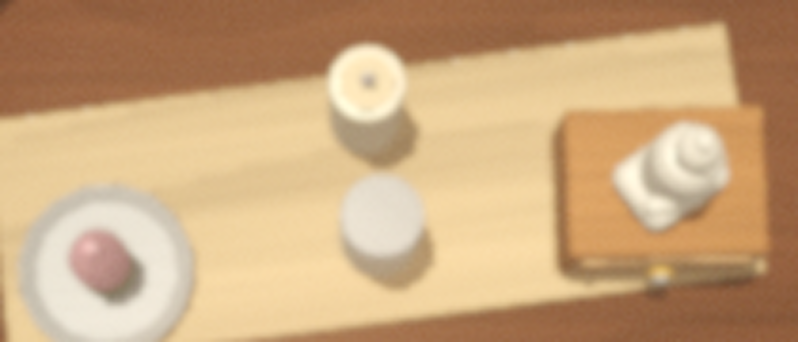

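View pics/f2.png

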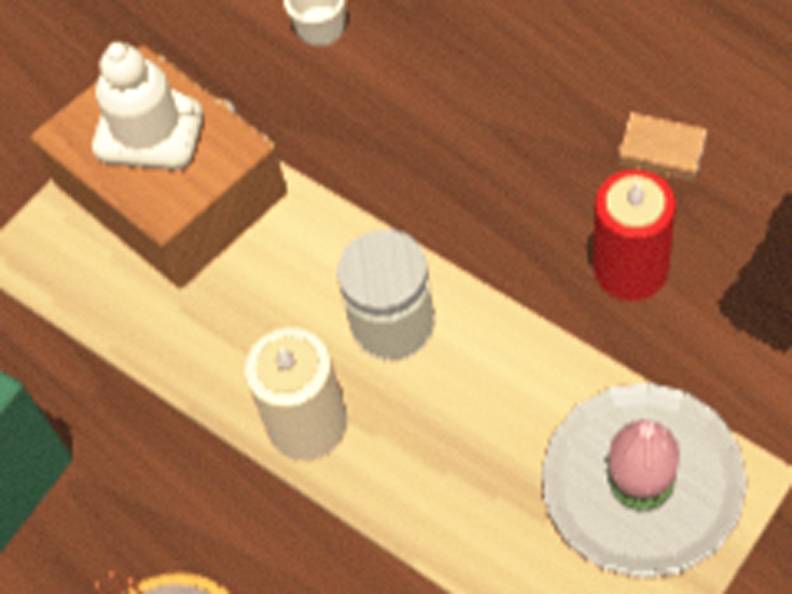

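```bash
python3 - <<'E'
from m import *
gt=lambda p:np.array([180,95])+(np.array(p)+.5)/3.8-.5
gs=lambda p:np.array([80,130])+(np.array(p)+.5)/3.3-.5
org=np.array([.610,-.052]);yb=np.array([-.116,.993]);xb=np.array([.993,.116])
for n,a,b,z in(('candle top',(367,83),(289,367),.093),('jar lid',(382,217),(383,271),.083),('lotus tip',(92,250),(648,430),.089),('sage tip',(702,146),(119,48),.166)):
    for c,u in(('top',gt(a)),('scene',gs(b))):
        p=onz(c,u,z);d=p[:2]-org;print(n,c,p.round(4),(d@xb).round(4),(d@yb).round(4))
E
python3 - <<'E'
from plant import r
s=r.get_state();print(s['time_s'],s['qd'].round(1)); print(r.close_job())
E
```

```text
candle top top [ 0.6946 -0.0438  0.093 ] 0.085 -0.0016
candle top scene [ 0.6954 -0.0407  0.093 ] 0.0861 0.0013
jar lid top [ 0.6085 -0.0525  0.083 ] -0.0016 -0.0004
jar lid scene [ 0.6114 -0.0487  0.083 ] 0.0017 0.0032
lotus tip top [0.5881 0.1349 0.089 ] -0.0 0.1881
lotus tip scene [0.5899 0.1392 0.089 ] 0.0023 0.1921
sage tip top [ 0.6296 -0.2368  0.166 ] -0.002 -0.1858
sage tip scene [ 0.6327 -0.2357  0.166 ] 0.0012 -0.185
40.3 [-2.  -0.5 -1.  -0.   0.1  0.6]
the job is handed in; nothing more can be done
None
```

I placed all four items in the order asked, released each one upright, moved the arm clear, and handed the job in at 40.3 s. The hand-in reported no verdict.

The last checks used the top and scene cameras, in the board's frame:

| Item | Measured position | Requirement |
|---|---|---|
| Sage | About 5 mm from the box centre | Within 15 mm |
| Lotus bud | About 3 mm from the plate centre | Within 15 mm |
| Jar | 2–4 mm from the midpoint | Within 15 mm |
| Candle | 84–87 mm behind the jar axis, within 2 mm of the middle line | 68–102 mm, within 30 mm |

- **Bystanders:** the cup, matchbox and bell showed a 0-pixel shift. The bell's image match was weaker (0.91), probably because the arm's shadow changed.
- **Small disagreement:** the two cameras differ by 1–4 mm, which does not affect any of the tolerances.
- **Touch-down force:** the wrist force barely changed when each item was set down. I judged contact from the height stopping at the expected value, so I did not measure the sage's landing force directly. It was lowered about 1 mm at a time.

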